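# Set up the bonding station beside the practice jaw

## Task

Set the bench up for bonding the practice teeth: lift the amber cover of the light-shield box by its knob, set the amber glass dish in the round well under it, and close the cover again fully. Stand the white dish in the middle of the glass slab with the white dropper bottle (black cap) centred behind the slab, lay the pink jaw block on the desk midway between box and slab with its row of teeth pointing from one to the other, and stand the dark dropper bottle (white cap) beside the middle of the box on the side away from the slab, each bottle with a gap of about 3 cm. Everything stands upright and released at the end; knock nothing over and leave the cream-coloured silicone pot where it is.

Things in the scene. Friction and masses are not known exactly. Their poses are not given: they have to be found in the camera images.
- shield_box: Light-shield box, fixed: grey base 120 x 112 mm, 18 mm high, under a hinged see-through amber cover. Origin: on the desk below the centre of the round well; x points away from the robot to the hinge, z up; base from x -50 to +70, y -56 to +56 mm. Well 38 mm wide, 4 mm deep: floor at z 14, base top at z 18 mm. Stands left or right of the slab, yaw up to 0.12 rad.
- cover (a joint): Amber cover (90 x 94 mm, top at z 54 mm when closed), rad: 0 closed, grows as the front edge lifts, stop at 1.8; starts shut or ajar up to 0.2. Hinge axis along the box's y at x +58, z 22 mm of the box. Stiff friction hinge: stays where it is left, moves with about 1.5 N at the knob; at 1.6 to 1.75 it stands clear behind the well.
- cover_knob (a point): Centre of the black ball knob, 18 mm wide, on a thin 20 mm stem on the cover's front. Closed it is at x -70, y 0, z 40 mm of the box; it goes round the hinge axis with the cover at 129 mm radius. Axes turn with the cover.
- slab: Greenish glass mixing slab, fixed: 80 mm (x) by 100 mm (y), 12 mm thick. Origin: centre of its underside, on the desk; x points away from the robot, z up. It stands beside the box along the box's y, centres 245 to 261 mm apart, up to 15 mm out of line, within 0.06 rad of parallel.
- amber_dish: Small amber-coloured glass dappen dish, round, 25 mm high: rim 32 mm wide, narrow waist, foot 28 mm wide. Goes into the well. Origin: centre of its underside; z up.
- white_dish: Small clear-white glass dappen dish of the same shape and size as the amber one. Goes on the middle of the slab. Origin: centre of its underside; z up.
- white_bottle: Dropper bottle with pale body and black cap, 58 mm high: body 21 mm wide up to 40 mm, cap 16 mm wide. Goes behind the slab (farther from the robot, along the slab's +x). Origin: centre of its underside; z up.
- dark_bottle: Dropper bottle with black and dark red body and white cap, same shape and size as the other. Goes beside the box, on the side away from the slab, level with the well. Origin: centre of its underside; z up.
- jaw: Practice jaw block: pink base 22 mm (its x) by 58 mm (its y), 20 mm high, with a row of six white teeth along y on top, 29 mm high in all. Grasp the base across its 22 mm. Goes midway between box and slab, its y along the box's y (either way round). Origin: centre of its underside; z up.
- cream_pot: Round cream-coloured silicone pot, 36 mm wide, 24 mm high, a bystander among the things: stays where it is. Origin: centre of its underside; z up.
Mind the look-alikes: they are no part of the job. Leave any turquoise look-alike of the jaw alone.

How it is judged:
By the outcome, as a careful person would: the job done as asked, in the order asked, and still so for the second after the job is handed in, with the robot touching nothing.
It also fails if it takes over 144 s, if anything falls off the work surface, if the arm or the gripper's body presses on something with over 40 N, if the wrist force passes 120 N, or if a joint passes its speed limit or range.

## Robot

A 6-joint arm with a two-finger parallel gripper is mounted at the origin on a cart in front of the work surface, level with it; the furniture and walls round the work are solid. World frame = base frame: x ahead of the robot, y to its left, z up, the work surface at z = 0. Lengths are in m, angles in rad, forces in N, time in s.
With the tool pointing down it reaches from about 0.275 to 0.825 m from the base axis. Payload 4.9 kg.
Tool frame: the origin (TCP) lies between the finger pads; the fingertips stand 25 mm ahead of it and the grasp point (between the pads) lies 6 mm ahead of it; z points along the fingers, x is the direction in which the jaws open and shut, and the axes are right-handed (so a half turn about z gives the same grasp; the last joint's range is limited). The gripper opens to 85 mm and grips with 20 to 120 N. Pads are 22 mm wide; open, the fingers measure 114 mm over their backs; the gripper's body (76 mm by 85 mm) begins 54 mm behind the grasp point. The pads swing forward as they close: fully open they stand 13 mm farther back than shut.
Start: joints at [1.074, 0.326, -0.193, 1.052, 0, 1.437], TCP at [0.195, 0.514, 0.256] pointing down, gripper open.
Joint ranges: [-2.65, 2.65], [-0.97, 1.79], [-1.3, 1.35], [-1.93, 2.1], [-1.47, 1.37], [-3.14, 3.14]. Speed limits (rad/s): [2.57, 2.57, 3.14, 3.14, 3.14, 3.14].

## Interface

Orientations are given as a rotation vector (axis times angle).
In Python, from plant import ctrl gives the robot as it stands. The module is installed in compiled form; this text tells all that it offers.
- The arm moves only by the tool servo_tool, never from a script. Its argument "rows" is a list of rows, each a list of 4 numbers: the shift along the tool's x, y, z in cm, then the turn about the tool's z in degrees. In form: [[dx, dy, dz, roll], ...]. A call has 1 to 20 rows; each row is the pose to reach, as a shift and turn from the pose commanded when the call began, along the tool's axes at that moment; what a row does not reach only later rows make up. A row lasts 1/10 s, in which the tool goes at most 50 mm and 8.59 degrees, less where a joint would pass 70% of its speed; a pose out of reach is approached as far as the arm can. A call with a gripper value outside its range is refused whole. "grip" is the opening in per cent of the stroke, from 0 (shut) to 100 (fully open), set as the call begins (left out, the last holds). The fingers move at their own pace and stop on an object; the grip force is fixed at half the most. Time passes only in rows, so rows that repeat a pose let the fingers close. It gives the time, the measured TCP pose, the force and the opening at its end, in the units of the state.
- ctrl.read_state(): the state, without advancing time (a new reading comes with each control period).
- ctrl.capture(name): name is "side" or "top" or "wrist"; returns a dict with "frame" (400x640x3 uint8, red, green, blue), "z_map" (400x640 float32, m along the optical axis (not along the pixel's ray), 0 where there is no reading), "fx", "fy", "cx", "cy" (pixels), "cam_to_world" (4x4, takes a point from camera to world coordinates); the wrist camera has in their place "tool_from_camera" (4x4, takes a point from camera to tool coordinates, whose origin is the TCP and whose axes are the tool frame's). Camera axes: x right, y up, looking along -z (the intrinsics and any distortion apply to the point x, -y, -z); pixel columns grow to the right and rows downward; lengths in m; the calibration is good to about 2 mm. A picture is of the moment at which its call begins: read the wrist's pose just before it.
- ctrl.hand_in(): hands the job in, once; it reports no verdict.
The state is a dict: "clock": time; "joints": joint angles; "joint_velocities": joint speeds; "effort": joint torques, N m; "tcp_pos": TCP position; "eef_rot": TCP orientation; "force": force on the tool from outside, world axes, zero at the start; "moment": the same for the moment, N m; "finger_gap": opening from 0.0 (shut) to 1.0 (fully open).
Only numpy, scipy, OpenCV 4.12 (cv2) and the standard library are available. Lean on these libraries where they do the work, as an engineer would, in place of code of your own. Each camera call takes 0.05 s, during which the arm holds its last target.

## Working session

There is one attempt and no reset: what is moved stays moved. The work goes in short steps, Python scripts to look and compute and a tool call to move; the robot and the scene stay as the last step left them, time stands still between calls to the robot, and variables do not carry over. Pictures are saved under pics/ and viewed, and the job is handed in when it is done.

Besides the shell and the picture viewer there is one more tool, called after ">>>" as name([rows], argument=value, ...), one row to a line, values as JSON. servo_tool: Moves the arm, as the interface text tells. Its arguments: {"type":"object","properties":{"rows":{"type":"array","items":{"type":"array","items":{"type":"number"}}},"grip":{"type":"number"}},"required":["rows"]}

```bash
mkdir -p pics; cat > h.py <<'E'
import numpy as np, cv2
from plant import ctrl
from scipy.spatial.transform import Rotation as R
def cap(name,fn=None):
    s=ctrl.read_state(); c=ctrl.capture(name)
    if name=="wrist":
        T=np.eye(4);T[:3,:3]=R.from_rotvec(s["eef_rot"]).as_matrix();T[:3,3]=s["tcp_pos"]
        c["cam_to_world"]=T@c["tool_from_camera"]
    if fn: cv2.imwrite("pics/"+fn,c["frame"][:,:,::-1]); 
    np.savez("last_%s.npz"%name,**{k:v for k,v in c.items()})
    return c
def cloud(c):
    z=c["z_map"];v,u=np.mgrid[:400,:640]
    P=np.stack([(u-c["cx"])/c["fx"]*z,-(v-c["cy"])/c["fy"]*z,-z],-1)
    T=c["cam_to_world"];W=P@T[:3,:3].T+T[:3,3]
    W[z==0]=np.nan
    return W
E
python3 - <<'E'
from h import *
s=ctrl.read_state();print(s)
for n in("top","side","wrist"):
    c=cap(n,n+"0.png");print(n,[k for k in c],c["fx"],c["cx"],c["cy"],np.round(c["cam_to_world"],3).tolist())
E
```

```text
{'clock': 0.0, 'joints': array([ 1.07380630e+00,  3.26955989e-01, -1.93597115e-01,  1.05192995e+00,
        3.04907858e-05,  1.43656197e+00]), 'joint_velocities': array([-1.07432996e-03,  4.21755864e-04,  5.03599824e-05,  6.35640431e-04,
       -1.20459963e-03, -2.73423178e-04]), 'effort': array([ 1.44981255e-03, -4.43402159e+01,  2.62439525e+01,  1.57256937e-02,
       -2.35001983e-05,  1.05247045e-05]), 'tcp_pos': array([0.19491848, 0.51374867, 0.25549014]), 'eef_rot': array([ 2.58510900e+00,  1.78386768e+00, -2.38358973e-03]), 'force': array([0.59466619, 0.42902104, 0.02533988]), 'moment': array([-0.03022738, -0.02028346, -0.02294696]), 'finger_gap': 0.9994731253926767}
top ['frame', 'z_map', 'fx', 'fy', 'cx', 'cy', 'cam_to_world'] 412.49634803429444 319.60956593122364 192.79171001428236 [[0.027, 0.99, -0.139, 0.361], [-0.999, 0.031, 0.028, 0.026], [0.032, 0.138, 0.99, 1.185], [0.0, 0.0, 0.0, 1.0]]
side ['frame', 'z_map', 'fx', 'fy', 'cx', 'cy', 'cam_to_world'] 466.837607158847 323.27869328983553 198.58521813800527 [[-0.997, 0.037, -0.065, 0.416], [-0.075, -0.519, 0.851, 1.116], [-0.002, 0.854, 0.521, 0.747], [0.0, 0.0, 0.0, 1.0]]
wrist ['frame', 'z_map', 'fx', 'fy', 'cx', 'cy', 'tool_from_camera', 'cam_to_world'] 336.29656566189743 321.495241650471 197.60190555986617 [[0.355, -0.902, -0.245, 0.132], [0.935, 0.342, 0.095, 0.539], [-0.002, -0.263, 0.965, 0.373], [0.0, 0.0, 0.0, 1.0]]
```

View pics/top0.png

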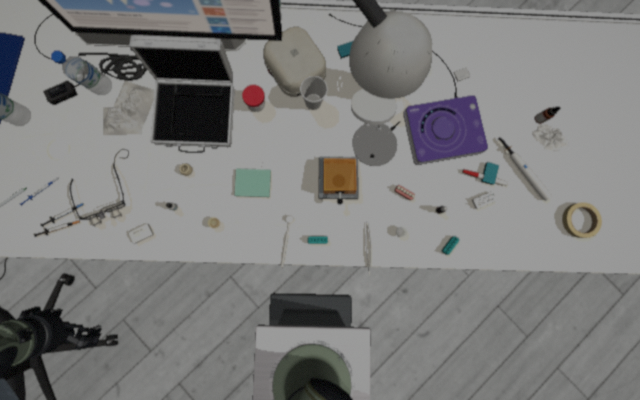

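View pics/side0.png

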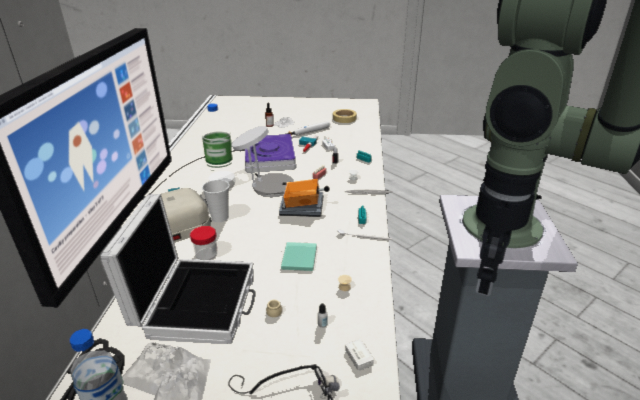

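View pics/wrist0.png

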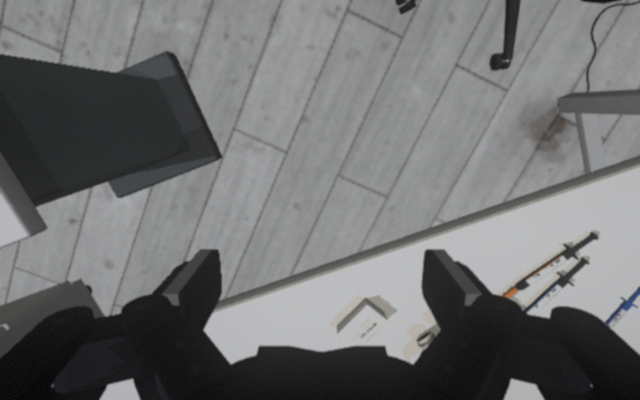

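```bash
python3 - <<'E'
from h import *
c=np.load("last_top.npz");f=c["frame"]
a=f[140:270,140:300];b=f[140:270,300:460]
cv2.imwrite("pics/topL.png",cv2.resize(a,None,fx=4.6,fy=4.6,interpolation=2)[:,:,::-1])
cv2.imwrite("pics/topR.png",cv2.resize(b,None,fx=4.6,fy=4.6,interpolation=2)[:,:,::-1])
W=cloud(c)
for n,u,v in [("box",340,175),("knob",340,198),("slab",253,183),("pot?",185,169),("bot1",170,206),("dish?",212,222),("jaw",404,192),("bot2",439,210),("dish2",396,231),("teal",316,240)]:
    print(n,np.round(W[v,u],3))
E
```

```text
box [ 0.57  -0.061  0.067]
knob [ 0.506 -0.062  0.07 ]
slab [0.549 0.185 0.009]
pot? [0.584 0.382 0.005]
bot1 [0.471 0.401 0.052]
dish? [0.433 0.293 0.017]
jaw [ 0.535 -0.249  0.023]
bot2 [ 0.485 -0.346  0.035]
dish2 [ 0.423 -0.229  0.011]
teal [ 0.391 -0.001  0.029]
```

View pics/topL.png

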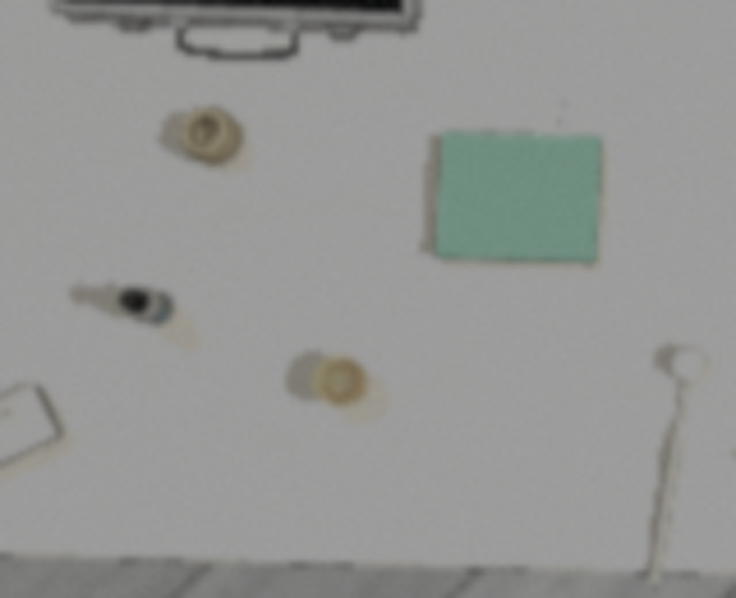

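View pics/topR.png

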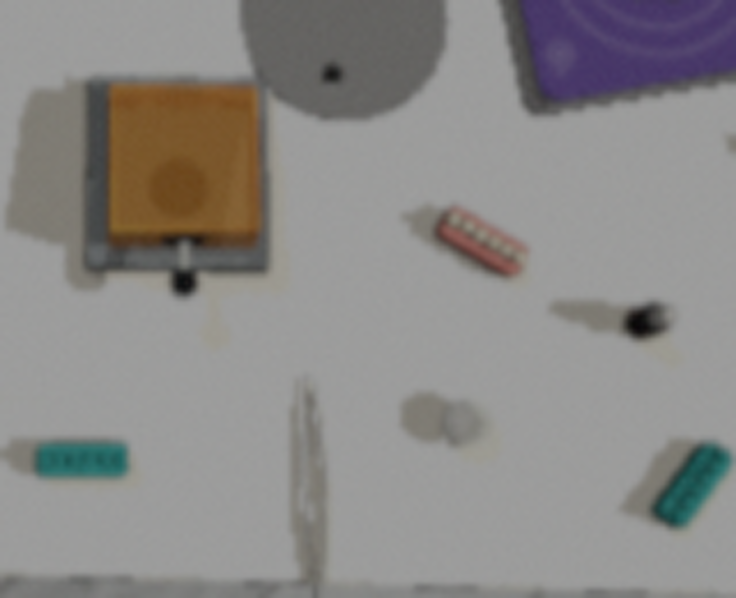

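```bash
cat >> h.py <<'E'
def go(p,yaw,s=None):
    """needed shift in tool axes for TCP target p (m), tool-x yaw deg"""
    s=s or ctrl.read_state(); M=R.from_rotvec(s["eef_rot"]).as_matrix()
    d=M.T@(np.array(p)-s["tcp_pos"])*100
    y0=np.degrees(np.arctan2(M[1,0],M[0,0])); r=-((yaw-y0+90)%180-90)
    return np.round(d,2),round(r,2)
E
python3 - <<'E'
from h import *
W=cloud(np.load("last_top.npz"));
print(go([.42,.28,.30],90))
m=(W[...,0]>.5)&(W[...,0]<.85)&(W[...,1]<.05)&(W[...,1]>-.35)&(W[...,2]>.1)
v,u=np.where(m)
P=W[m];print(len(P),P.min(0),P.max(0)); 
for x in np.arange(.5,.85,.05):
    q=P[(P[:,0]>=x)&(P[:,0]<x+.05)]
    if len(q):print(round(x,2),q.min(0).round(3),q.max(0).round(3))
E
```

```text
(array([-13.88,  29.34,  -4.42]), np.float64(-20.79))
7412 [ 0.51038495 -0.1898344   0.10001377] [0.83813131 0.04909541 0.87791924]
0.5 [ 0.51  -0.09   0.799] [ 0.55  -0.01   0.865]
0.55 [ 0.55  -0.084  0.801] [ 0.587 -0.006  0.878]
0.65 [ 0.675 -0.179  0.194] [ 0.7   -0.085  0.218]
0.7 [ 0.7   -0.19   0.182] [ 0.75  -0.075  0.209]
0.75 [ 0.75  -0.166  0.101] [0.798 0.048 0.189]
0.8 [ 0.801 -0.017  0.1  ] [0.838 0.049 0.112]
```

>>> servo_tool([
  [-13.9,29.3,-4.5,-20.8],
  [-13.9,29.3,-4.5,-20.8],
  [-13.9,29.3,-4.5,-20.8],
  [-13.9,29.3,-4.5,-20.8],
  [-13.9,29.3,-4.5,-20.8],
  [-13.9,29.3,-4.5,-20.8],
  [-13.9,29.3,-4.5,-20.8],
  [-13.9,29.3,-4.5,-20.8],
  [-13.9,29.3,-4.5,-20.8],
  [-13.9,29.3,-4.5,-20.8],
  [-13.9,29.3,-4.5,-20.8],
])

```text
clock: 1.25
tcp_pos: [0.4187, 0.2811, 0.301]
eef_rot: [-2.219, -2.224, 0.001]
force: [-0.2, 0.3, 0.0]
finger_gap: 1.0
```

```bash
python3 - <<'E'
from h import *
c=cap("wrist","w1.png");W=cloud(c)
c=cap("side")
Ws=cloud(c)
m=(Ws[...,0]>.5)&(Ws[...,0]<.85)&(Ws[...,1]<.0)&(Ws[...,1]>-.35)&(Ws[...,2]>.08)
P=Ws[m]
for x in np.arange(.5,.85,.025):
    q=P[(P[:,0]>=x)&(P[:,0]<x+.025)]
    if len(q):print(round(x,3),len(q),q.min(0).round(3),q.max(0).round(3))
E
```

```text
0.65 5 [ 0.673 -0.136  0.203] [ 0.675 -0.119  0.207]
0.675 123 [ 0.675 -0.17   0.193] [ 0.7   -0.079  0.216]
0.7 192 [ 0.7   -0.186  0.08 ] [ 0.725 -0.071  0.207]
0.725 207 [ 0.725 -0.186  0.081] [ 0.75  -0.068  0.196]
0.75 101 [ 0.75  -0.182  0.094] [ 0.775 -0.001  0.184]
0.775 82 [ 0.775 -0.175  0.082] [ 0.8   -0.003  0.173]
0.8 391 [ 0.8   -0.216  0.08 ] [ 0.825 -0.     0.179]
0.825 344 [ 0.825 -0.225  0.081] [ 0.85  -0.001  0.271]
```

View pics/w1.png

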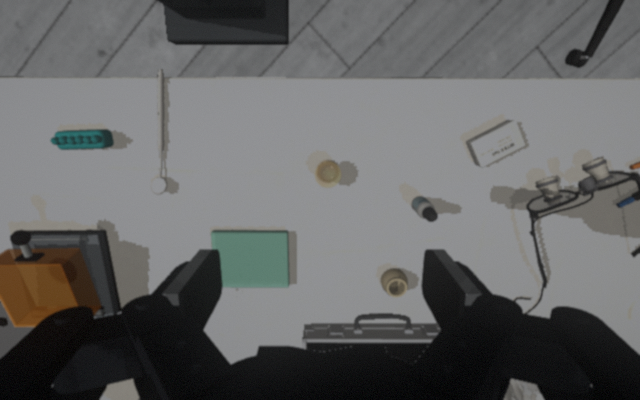

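>>> servo_tool([
  [-38,14,-2,0],
  [-38,14,-2,0],
  [-38,14,-2,0],
  [-38,14,-2,0],
  [-38,14,-2,0],
  [-38,14,-2,0],
  [-38,14,-2,0],
  [-38,14,-2,0],
  [-38,14,-2,0],
  [-38,14,-2,0],
  [-38,14,-2,0],
])

```text
clock: 2.45
tcp_pos: [0.5594, -0.0983, 0.321]
eef_rot: [-2.219, -2.222, 0.0]
force: [0.4, -0.5, -0.7]
finger_gap: 1.001
```

```bash
cp last_wrist.npz w1.npz; python3 - <<'E'
from h import *
print(ctrl.read_state()["tcp_pos"])
c=cap("wrist","w2.png")
f=np.load("w1.npz")["frame"][:,:,::-1]
cv2.imwrite("pics/w1c.png",cv2.resize(f[150:310,200:450],None,fx=3.2,fy=3.2,interpolation=2))
E
cp last_wrist.npz w2.npz
```

```text
[ 0.55939595 -0.09825583  0.32102554]
```

View pics/w2.png

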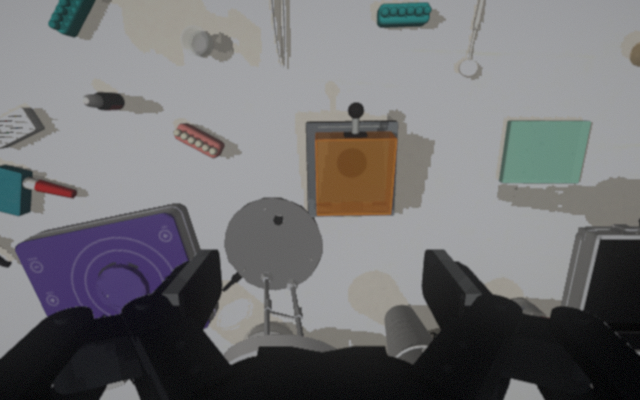

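View pics/w1c.png

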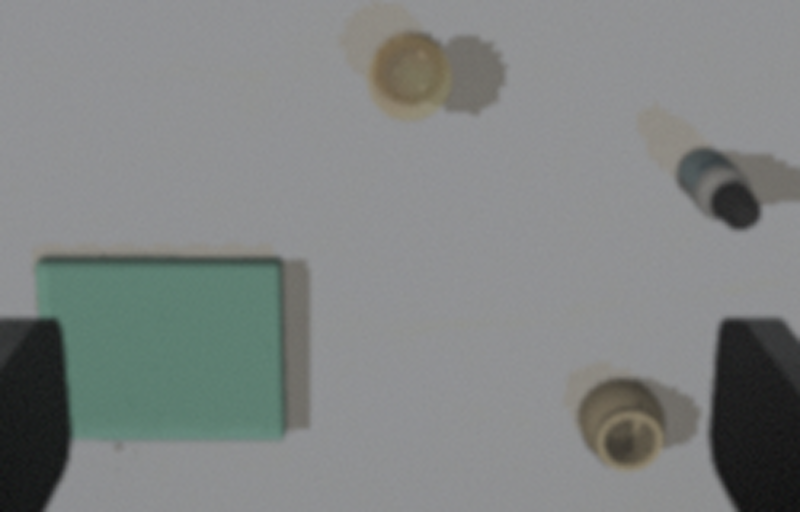

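```bash
python3 - <<'E'
from h import *
f=np.load("w2.npz")["frame"][:,:,::-1]
cv2.imwrite("pics/w2a.png",cv2.resize(f[95:225,295:425],None,fx=4.5,fy=4.5,interpolation=2))
cv2.imwrite("pics/w2b.png",cv2.resize(f[20:165,75:245],None,fx=4,fy=4,interpolation=2))
E
```

```text
(no output)
```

View pics/w2a.png

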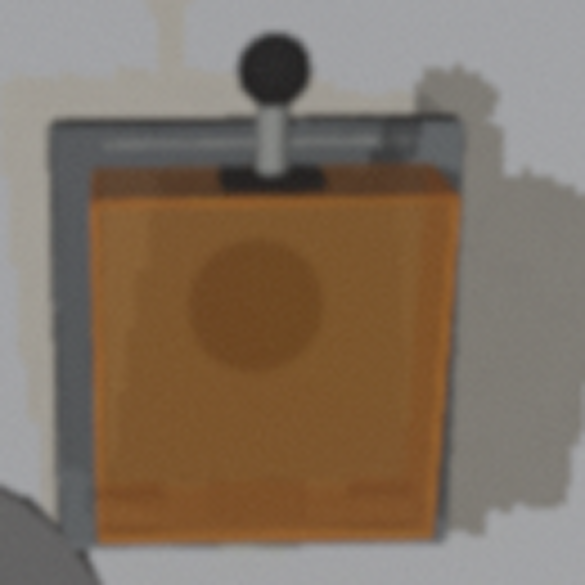

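View pics/w2b.png

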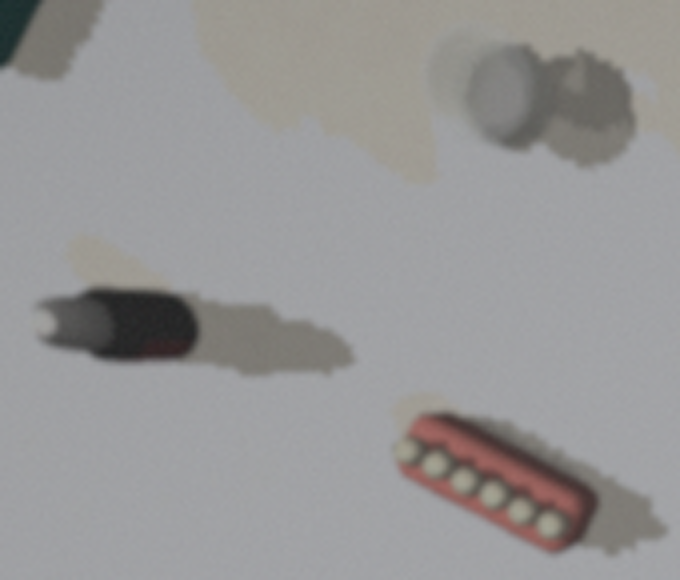

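```bash
cat >> h.py <<'E'
def ray(c,u,v,z):
    d=np.array([(u-c["cx"])/c["fx"],-(v-c["cy"])/c["fy"],-1.]);T=c["cam_to_world"]
    d=T[:3,:3]@d;o=T[:3,3];return (o+d*(z-o[2])/d[2])
E
python3 - <<'E'
from h import *
c=np.load("w2.npz")
def q(n,x,y,z,s,ox,oy): print(n,ray(c,ox+x/s,oy+y/s,z).round(4))
A=(4.5,295,95)
q("knob z.04",274,70,.04,*A);q("knob z.06",274,70,.06,*A)
q("well",257,305,.015,*A)
for p in[(50,122),(463,118),(60,545),(442,545)]:q("base",*p,.018,*A)
for p in[(90,200),(462,195),(98,542),(437,542)]:q("cover",*p,.054,*A)
B=(4,75,20)
q("dark top",43,322,.058,*B);q("dark base",183,325,.0,*B)
q("wdish",505,95,.025,*B);q("wdish0",515,97,.0,*B)
q("t1",408,450,.029,*B);q("t6",549,524,.029,*B)
S=(1,0,0)
for p in[(506,118),(591,120),(500,185),(581,186)]:q("slab",*p,.012,*S)
c=np.load("w1.npz");C=(3.2,200,150)
q("amber",410,68,.025,*C);q("amber foot",410,82,.0,*C);q("wb top",738,207,.058,*C);q("wb base",703,172,0,*C)
q("pot",626,440,.024,*C)
for p in[(38,260),(283,260),(286,438)]:q("slab",*p,.012,*C)
W=cloud(np.load("w2.npz"))
for u,v in[(355,110),(356,111),(356,109),(356,150),(356,200),(340,200),(380,150)]:print(u,v,W[v,u].round(4))
E
```

```text
knob z.04 [ 0.4971 -0.0577  0.04  ]
knob z.06 [ 0.4969 -0.0597  0.06  ]
well [ 0.5617 -0.0581  0.015 ]
base [ 0.5112 -0.1159  0.018 ]
base [ 0.5099 -0.0038  0.018 ]
base [ 0.632  -0.1142  0.018 ]
base [ 0.6319 -0.0024  0.018 ]
cover [ 0.5287 -0.1045  0.054 ]
cover [ 0.5273 -0.0109  0.054 ]
cover [ 0.6192 -0.1026  0.054 ]
cover [ 0.6191 -0.012   0.054 ]
dark top [ 0.4868 -0.3535  0.058 ]
dark base [ 0.4868 -0.3488  0.    ]
wdish [ 0.4243 -0.2336  0.025 ]
wdish0 [ 0.4207 -0.2389  0.    ]
t1 [ 0.5231 -0.2704  0.029 ]
t6 [ 0.5452 -0.23    0.029 ]
slab [0.5061 0.131  0.012 ]
slab [0.5083 0.2367 0.012 ]
slab [0.591  0.1356 0.012 ]
slab [0.5922 0.2414 0.012 ]
amber [0.4263 0.29   0.025 ]
amber foot [0.4367 0.2905 0.    ]
wb top [0.4695 0.4052 0.058 ]
wb base [0.4735 0.4095 0.    ]
pot [0.581  0.3797 0.024 ]
slab [0.5076 0.141  0.012 ]
slab [0.5074 0.2397 0.012 ]
slab [0.5874 0.2391 0.012 ]
355 110 [ 0.4962 -0.0616  0.0702]
356 111 [ 0.4972 -0.0605  0.07  ]
356 109 [ 0.4952 -0.0607  0.0707]
356 150 [ 0.5385 -0.0594  0.0702]
356 200 [ 0.5984 -0.0565  0.0591]
340 200 [ 0.599  -0.0752  0.0573]
380 150 [ 0.5388 -0.0326  0.0676]
```

>>> servo_tool([
  [3.8,-6.3,17,0],
  [3.8,-6.3,17,0],
  [3.8,-6.3,17,0],
  [3.8,-6.3,17,0],
  [3.8,-6.3,17,0],
  [3.8,-6.3,17,0],
], grip=50)

```text
clock: 3.1
tcp_pos: [0.4973, -0.0607, 0.1523]
eef_rot: [2.218, 2.224, 0.001]
force: [0.5, 0.2, -0.5]
finger_gap: 0.498
```

```bash
python3 - <<'E'
from h import *
print(ctrl.read_state()["tcp_pos"])
c=cap("wrist","w3.png")
E
```

```text
[ 0.49733829 -0.06068826  0.15229077]
```

View pics/w3.png

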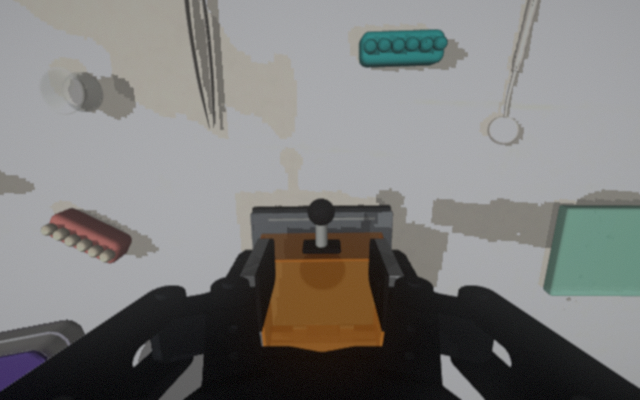

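```bash
python3 - <<'E'
from h import *
c=np.load("last_wrist.npz");print(ray(c,321,212,.061)); W=cloud(c); print(W[206:216:3,321].round(4)); print(ctrl.read_state()["tcp_pos"])
E
```

```text
[ 0.49698382 -0.0600584   0.061     ]
[[ 0.4906 -0.0601  0.0685]
 [ 0.4925 -0.0601  0.0688]
 [ 0.494  -0.0601  0.0702]
 [ 0.496  -0.06    0.0702]]
[ 0.49886748 -0.06149443  0.15333904]
```

>>> servo_tool([
  [0,-0.1,5,0],
  [0,-0.1,8,0],
  [0,-0.1,8,0],
  [0,-0.1,8,0],
])

```text
clock: 3.55
tcp_pos: [0.4978, -0.0622, 0.073]
eef_rot: [2.22, 2.22, 0.002]
force: [0.2, 0.7, 0.4]
finger_gap: 0.501
```

>>> servo_tool([
  [0,0,0,0],
  [0,0,0,0],
  [0,0,0,0],
  [0,0,0,0],
  [0,0,0,0],
  [0,0,0,0],
], grip=5)

```text
clock: 4.15
tcp_pos: [0.4974, -0.0614, 0.0719]
eef_rot: [2.219, 2.221, 0.005]
force: [4.5, 3.7, -0.4]
finger_gap: 0.166
```

>>> servo_tool([
  [0,0.35,-1.0,0],
  [0,0.8,-2.0,0],
  [0,1.35,-2.95,0],
  [0,2.0,-3.9,0],
  [0,2.7,-4.7,0],
  [0,3.5,-5.5,0],
  [0,3.5,-5.5,0],
])

```text
clock: 4.85
tcp_pos: [0.5348, -0.0611, 0.1273]
eef_rot: [2.219, 2.219, 0.01]
force: [10.6, 6.0, -9.9]
finger_gap: 0.165
```

```bash
python3 - <<'E'
from h import *
s=ctrl.read_state();print(s["tcp_pos"],s["force"],s["finger_gap"])
c=cap("wrist","w4.png");c=cap("side");f=c["frame"]
cv2.imwrite("pics/s4.png",cv2.resize(f[100:250,200:400],None,fx=3.5,fy=3.5,interpolation=2)[:,:,::-1])
E
```

```text
[ 0.53479515 -0.0610656   0.1272894 ] [10.64577746  6.03862587 -9.92606673] 0.16528632268506982
```

View pics/s4.png

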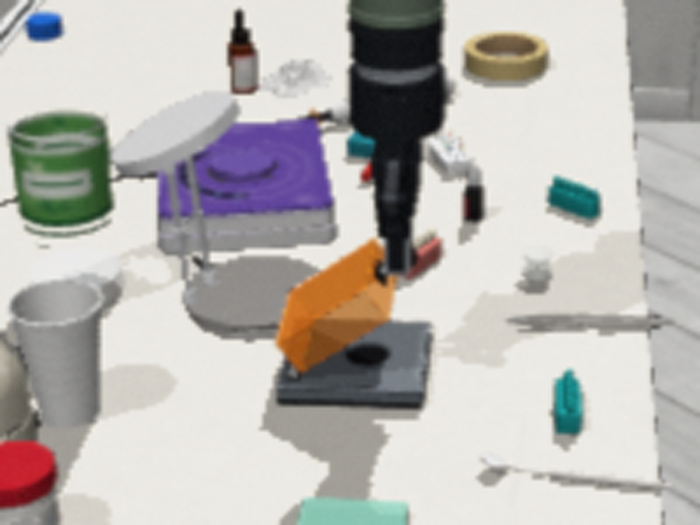

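View pics/w4.png

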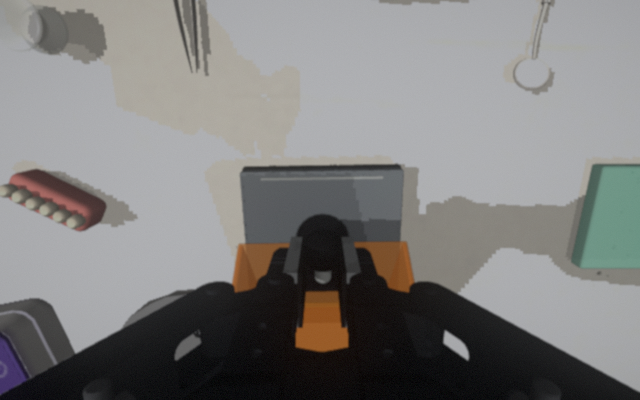

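>>> servo_tool([
  [0,0.9,-0.65,0],
  [0,1.85,-1.3,0],
  [0,2.8,-1.85,0],
  [0,3.8,-2.35,0],
  [0,4.85,-2.75,0],
  [0,5.9,-3.05,0],
  [0,5.9,-3.05,0],
])

```text
clock: 5.65
tcp_pos: [0.5909, -0.0625, 0.1572]
eef_rot: [2.22, 2.22, -0.002]
force: [0.0, 0.1, 0.4]
finger_gap: 0.05
```

```bash
python3 - <<'E'
from h import *
s=ctrl.read_state();print(s["tcp_pos"],s["force"],s["finger_gap"])
c=cap("wrist","w5.png");c=cap("side");f=c["frame"]
cv2.imwrite("pics/s5.png",cv2.resize(f[100:250,200:400],None,fx=3.5,fy=3.5,interpolation=2)[:,:,::-1])
E
```

```text
[ 0.59089583 -0.06246957  0.15715423] [0.02871223 0.09806839 0.437081  ] 0.05008670603907349
```

View pics/s5.png

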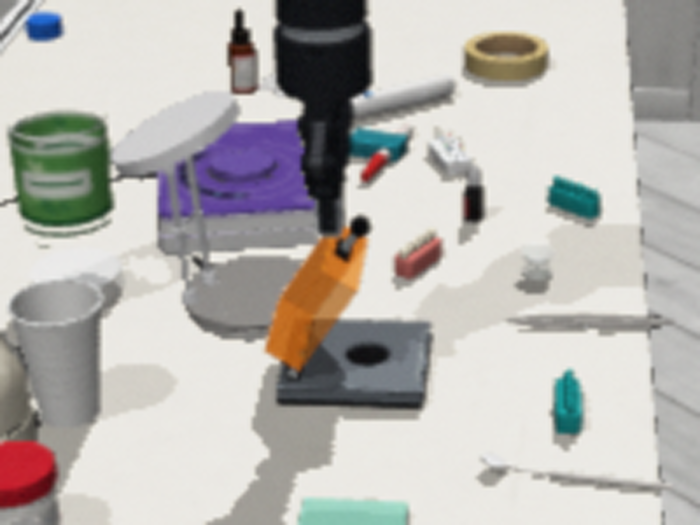

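>>> servo_tool([
  [0,0,-4,0],
  [0,0,-4,0],
  [0,-4,-4,0],
  [0,-8.5,-4,0],
  [0,-9,-4,0],
  [0,-9,-4,0],
], grip=0)

```text
clock: 6.35
tcp_pos: [0.4982, -0.0618, 0.197]
eef_rot: [-2.222, -2.221, 0.001]
force: [0.5, -0.0, -0.4]
finger_gap: -0.001
```

```bash
python3 - <<'E'
from h import *
s=ctrl.read_state();print(s["tcp_pos"],s["force"],s["finger_gap"])
c=cap("side");f=c["frame"]
cv2.imwrite("pics/s6.png",cv2.resize(f[100:250,200:400],None,fx=3.5,fy=3.5,interpolation=2)[:,:,::-1])
W=cloud(c)[140:180,280:320]
fr=f[140:180,280:320].astype(int).sum(-1)
m=(fr<110)&(W[...,1]>-.08)&(W[...,1]<-.03)&(W[...,0]<.62)&(W[...,2]<.18)
print(m.sum()); v,u=np.where(m)
for a,b in list(zip(u+280,v+140))[::4]: print(a,b,W[b-140,a-280].round(3))
E
```

```text
[ 0.49821265 -0.06179979  0.19698535] [ 0.45007812 -0.02353443 -0.44902614] -0.0009177674045126149
18
301 163 [ 0.569 -0.058  0.145]
302 164 [ 0.565 -0.055  0.143]
302 165 [ 0.565 -0.054  0.14 ]
302 166 [ 0.565 -0.049  0.14 ]
298 172 [ 0.578 -0.055  0.117]
```

View pics/s6.png

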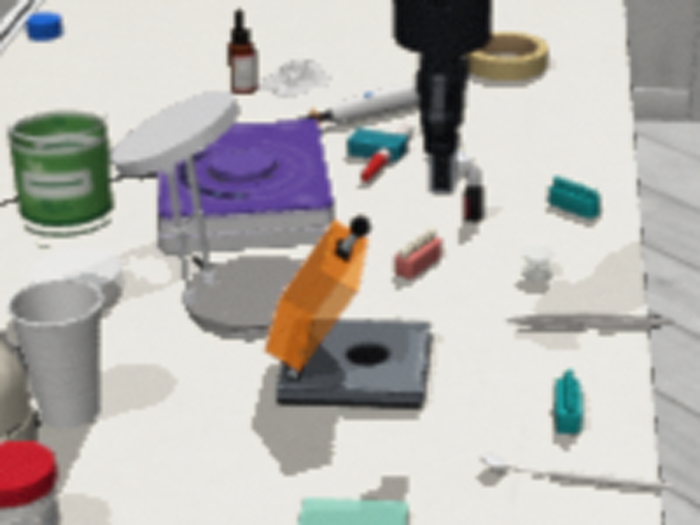

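>>> servo_tool([
  [1,0,3.9,0],
  [1,2,3.9,0],
  [1,4,3.9,0],
  [1,5,3.9,0],
  [1,6,3.9,0],
  [1,7,3.9,0],
  [1,8,3.9,0],
  [1,9,3.9,0],
  [1,10,3.9,0],
  [1,11,3.9,0],
  [1,12,3.9,0],
  [1,12.5,3.9,0],
  [1,12.8,3.9,0],
  [1,13,3.9,0],
  [1,13,3.9,0],
])

```text
clock: 7.9
tcp_pos: [0.6299, -0.0517, 0.1577]
eef_rot: [-2.221, -2.222, 0.0]
force: [0.1, -0.4, 0.1]
finger_gap: 0.002
```

```bash
python3 - <<'E'
from h import *
s=ctrl.read_state();print(s["tcp_pos"],s["force"],s["finger_gap"])
c=cap("side");f=c["frame"]
cv2.imwrite("pics/s7.png",cv2.resize(f[100:250,200:400],None,fx=3.5,fy=3.5,interpolation=2)[:,:,::-1])
E
```

```text
[ 0.62988741 -0.05165796  0.1576691 ] [ 0.13979691 -0.42017825  0.1418703 ] 0.001950796559805574
```

View pics/s7.png

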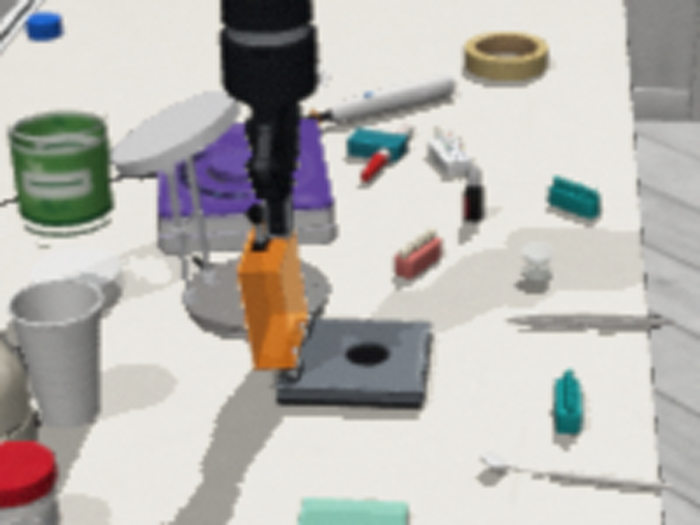

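>>> servo_tool([
  [0,-4,-1,0],
  [0,-8,-5,0],
  [0,-10,-8,0],
  [0,-10,-8,0],
  [0,-10,-8,0],
])

```text
clock: 8.45
tcp_pos: [0.5304, -0.052, 0.2394]
eef_rot: [2.219, 2.219, 0.003]
force: [0.6, 0.4, -0.3]
finger_gap: 0.004
```

```bash
python3 - <<'E'
from h import *
s=ctrl.read_state();print(s["tcp_pos"])
c=cap("side");f=c["frame"]
cv2.imwrite("pics/s8.png",cv2.resize(f[130:220,250:350],None,fx=6,fy=6,interpolation=2)[:,:,::-1])
c2=cap("wrist","w8.png")
for c in(c,c2):
  W=cloud(c);fr=c["frame"].astype(int).sum(-1)
  m=(W[...,1]>-.075)&(W[...,1]<-.045)&(W[...,0]<.68)&(W[...,0]>.6)&(W[...,2]<.17)&(W[...,2]>.135)
  print(m.sum(),W[m].mean(0).round(4),W[m].min(0).round(4),W[m].max(0).round(4))
  m=(W[...,1]>-.1)&(W[...,1]<-.02)&(W[...,0]<.68)&(W[...,0]>.58)&(W[...,2]<.13)&(W[...,2]>.03)
  q=W[m]
  for z in (.04,.06,.08,.1,.12):
    t=q[abs(q[:,2]-z)<.006]
    if len(t):print(z,len(t),t[:,0].min().round(4),t[:,0].max().round(4))
E
```

```text
[ 0.53043506 -0.05200639  0.23939463]
36 [ 0.6478 -0.0546  0.1495] [ 0.6402 -0.0632  0.1356] [ 0.6568 -0.0476  0.1579]
0.04 8 0.6199 0.6337
0.08 9 0.6229 0.6385
0.1 1 0.6282 0.6282
0.12 141 0.6251 0.6606
4 [ 0.6445 -0.0554  0.1366] [ 0.6437 -0.0559  0.1353] [ 0.6451 -0.0552  0.1384]
0.12 234 0.6365 0.66
```

View pics/s8.png

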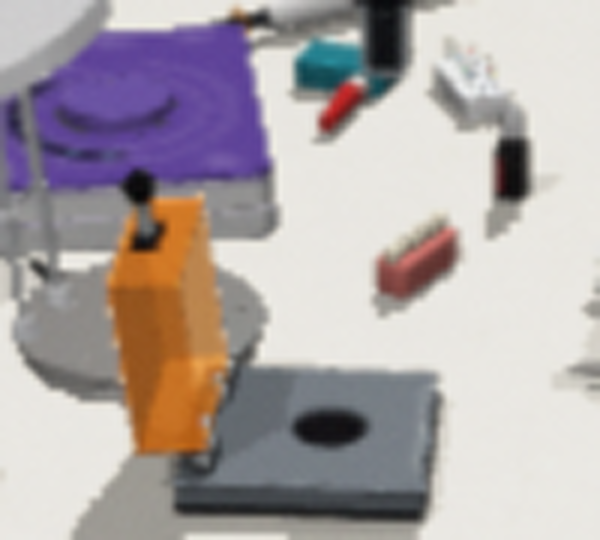

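View pics/w8.png

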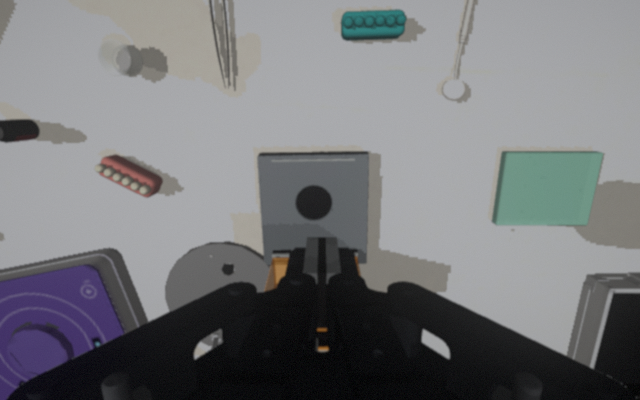

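>>> servo_tool([
  [34.2,-10,7,0],
  [34.2,-10,7,0],
  [34.2,-10,7,0],
  [34.2,-10,7,0],
  [34.2,-10,7,0],
  [34.2,-10,7,0],
  [34.2,-10,7,0],
  [34.2,-10,7,0],
  [34.2,-10,7,0],
  [34.2,-10,7,0],
], grip=65)

```text
clock: 9.55
tcp_pos: [0.4298, 0.2897, 0.167]
eef_rot: [2.221, 2.222, -0.003]
force: [0.7, -0.6, -0.3]
finger_gap: 0.651
```

```bash
python3 - <<'E'
from h import *
c=dict(np.load("last_wrist.npz"))
print("well",ray(c,314,203,.016));
for p in[(258,153),(369,151)]:print(ray(c,*p,.018).round(4))
for p in[(504,151),(602,152),(593,227),(492,222)]:print("slab",ray(c,*p,.012).round(4))
print(ctrl.read_state()["tcp_pos"])
c=cap("wrist","w9.png");f=c["frame"]
cv2.imwrite("pics/w9c.png",cv2.resize(f[140:290,240:420],None,fx=4,fy=4,interpolation=2)[:,:,::-1])
E
```

```text
well [ 0.56217067 -0.05888526  0.016     ]
[ 0.5092 -0.1148  0.018 ]
[ 0.5072 -0.0033  0.018 ]
slab [0.508  0.1354 0.012 ]
slab [0.509  0.2357 0.012 ]
slab [0.5904 0.2439 0.012 ]
slab [0.5847 0.1334 0.012 ]
[0.4298412  0.28969397 0.16698121]
```

View pics/w9.png

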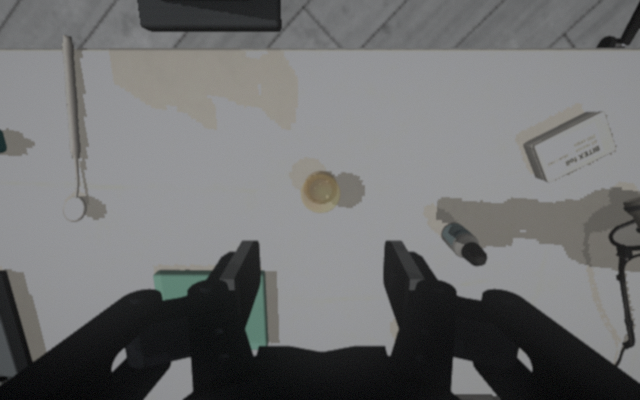

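View pics/w9c.png

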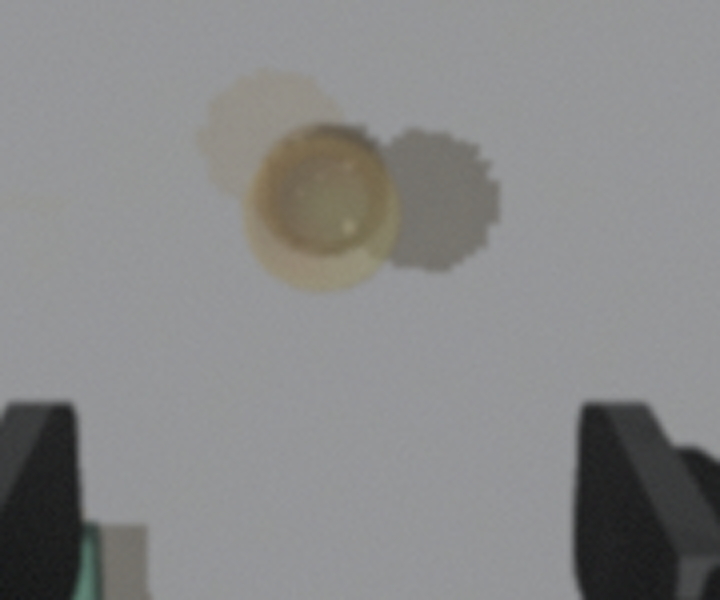

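```bash
python3 - <<'E'
from h import *
c=dict(np.load("last_wrist.npz"))
print(ray(c,320.5,193.3,.025),ray(c,320.5,187.5,0.0)); W=cloud(c);print(W[180:205:3,320].round(4))
E
```

```text
[0.42982042 0.2896781  0.025     ] [0.43105983 0.28957383 0.        ]
[[0.42   0.2893 0.0204]
 [0.4237 0.2892 0.015 ]
 [0.4264 0.2892 0.0142]
 [0.429  0.2892 0.0137]
 [0.4315 0.2892 0.0141]
 [0.4342 0.2892 0.0139]
 [0.4363 0.2892 0.0154]
 [0.4384 0.2892 0.0174]
 [0.44   0.2892 0.0205]]
```

>>> servo_tool([
  [0,0,5,0],
  [0,0.05,10,0],
  [0,0.05,12.8,0],
  [0,0.05,13.6,0],
  [0,0.05,13.6,0],
])

```text
clock: 10.1
tcp_pos: [0.4305, 0.2889, 0.0313]
eef_rot: [-2.223, -2.219, 0.003]
force: [0.6, 0.1, 0.0]
finger_gap: 0.65
```

>>> servo_tool([
  [0,0,0,0],
  [0,0,0,0],
  [0,0,0,0],
  [0,0,0,0],
  [0,0,0,0],
  [0,0,0,0],
], grip=20)

```text
clock: 10.7
tcp_pos: [0.4321, 0.2907, 0.034]
eef_rot: [2.22, 2.22, 0.006]
force: [-0.3, -1.5, 5.8]
finger_gap: 0.322
```

>>> servo_tool([
  [0,0,-1,0],
  [0,0,-4,0],
  [0,0,-8,0],
  [0,0,-12,0],
  [0,0,-12,0],
])

```text
clock: 11.2
tcp_pos: [0.4338, 0.2923, 0.1584]
eef_rot: [2.218, 2.22, 0.017]
force: [0.7, 0.3, -0.7]
finger_gap: 0.321
```

```bash
python3 - <<'E'
from h import *
s=ctrl.read_state();print(s["tcp_pos"],s["force"],s["finger_gap"])
c=cap("wrist","w10.png")
c=cap("side");f=c["frame"]
cv2.imwrite("pics/s10.png",cv2.resize(f[200:300,290:400],None,fx=5.5,fy=5.5,interpolation=2)[:,:,::-1])
E
```

```text
[0.43380685 0.29226755 0.1584334 ] [ 0.71864334  0.29002163 -0.68143662] 0.3214282903486429
```

View pics/w10.png

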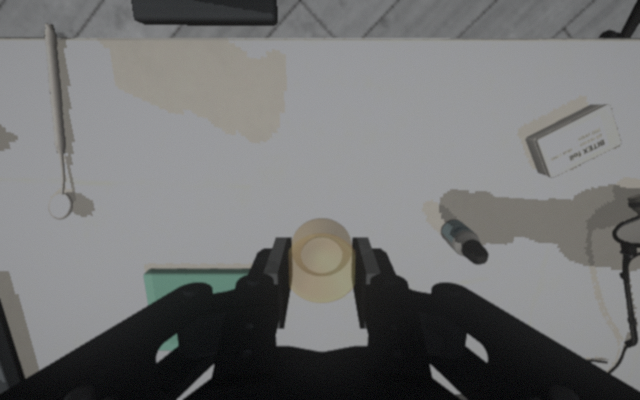

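View pics/s10.png

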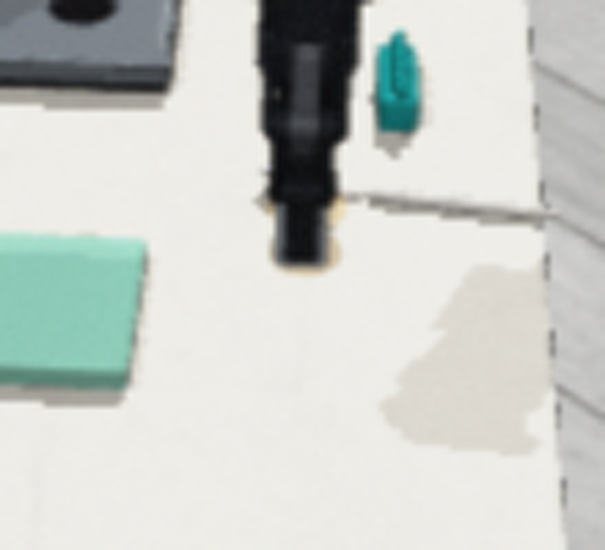

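>>> servo_tool([
  [-34.8,13.2,0,0],
  [-34.8,13.2,0,0],
  [-34.8,13.2,0,0],
  [-34.8,13.2,0,0],
  [-34.8,13.2,0,0],
  [-34.8,13.2,0,0],
  [-34.8,13.2,0,0],
  [-34.8,13.2,0,0],
  [-34.8,13.2,3,0],
  [-34.8,13.2,3,0],
  [-34.8,13.2,3,0],
])

```text
clock: 12.4
tcp_pos: [0.5605, -0.0571, 0.1205]
eef_rot: [-2.218, -2.219, 0.004]
force: [0.2, 0.9, -0.9]
finger_gap: 0.321
```

```bash
python3 - <<'E'
from h import *
s=ctrl.read_state();print(s["tcp_pos"],s["force"],s["finger_gap"])
c=cap("wrist","w11.png");s=ctrl.read_state();print(s["tcp_pos"])
c=cap("side");f=c["frame"];s=ctrl.read_state();print(s["tcp_pos"])
cv2.imwrite("pics/s11.png",cv2.resize(f[120:240,250:370],None,fx=5,fy=5,interpolation=2)[:,:,::-1])
E
```

```text
[ 0.56053051 -0.05705314  0.12046652] [ 0.23575772  0.9384359  -0.93949172] 0.3213709849792572
[ 0.56153387 -0.05699348  0.12150193]
[ 0.56217209 -0.05698202  0.12214523]
```

View pics/w11.png

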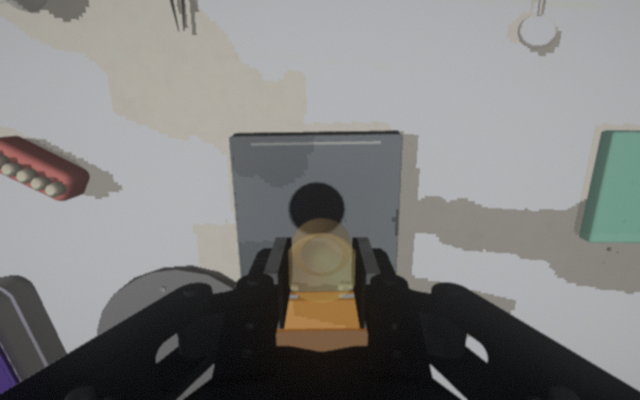

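View pics/s11.png

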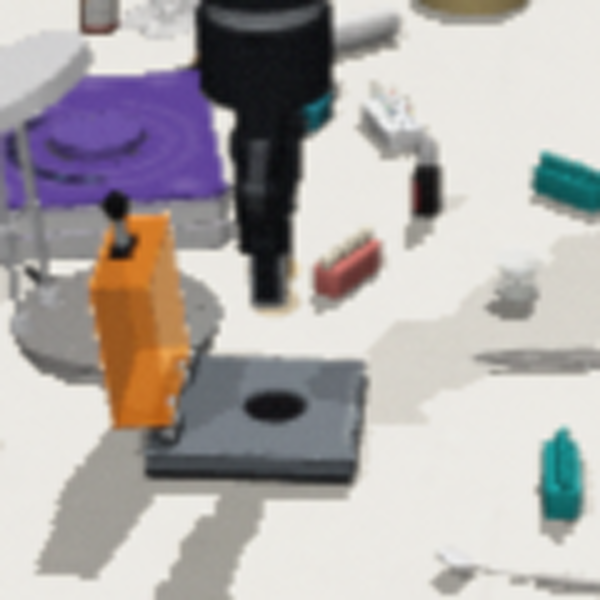

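```bash
python3 - <<'E'
from h import *
c=dict(np.load("last_wrist.npz"));print(ray(c,317,208,.018), ray(c,289.5,208,.018),ray(c,344.5,208,.018),ray(c,317,183,.018))
# dish rim extent: held: z_map
W=cloud(c);print(W[215:300:8,322].round(4))
T=c["cam_to_world"];print(T[:3,3])
E
```

```text
[ 0.56036512 -0.05903881  0.018     ] [ 0.5603689  -0.07785917  0.018     ] [ 0.56036134 -0.04021441  0.018     ] [ 0.54285242 -0.05898831  0.018     ]
[[ 0.5665 -0.0556  0.0147]
 [ 0.5453 -0.0558  0.0919]
 [ 0.548  -0.0558  0.095 ]
 [ 0.5453 -0.0559  0.1113]
 [ 0.5528 -0.0559  0.102 ]
 [ 0.5575 -0.0558  0.1   ]
 [ 0.5612 -0.0558  0.1006]
 [ 0.5645 -0.0558  0.1018]
 [ 0.5678 -0.0558  0.1029]
 [ 0.5691 -0.0559  0.1077]
 [ 0.5706 -0.0559  0.1116]]
[ 0.49384262 -0.05627776  0.23847913]
```

>>> servo_tool([
  [-0.2,0.05,2,0],
  [-0.2,0.05,4,0],
  [-0.2,0.05,5.5,0],
  [-0.2,0.05,6.4,0],
  [-0.2,0.05,6.9,0],
  [-0.2,0.05,7.1,0],
  [-0.2,0.05,7.1,0],
])

```text
clock: 13.2
tcp_pos: [0.5633, -0.0596, 0.0513]
eef_rot: [2.22, 2.222, 0.001]
force: [0.3, -0.5, -0.1]
finger_gap: 0.325
```

```bash
python3 - <<'E'
from h import *
s=ctrl.read_state();print(s["tcp_pos"],s["force"],s["finger_gap"])
c=cap("wrist","w12.png")
c=cap("side");f=c["frame"];s=ctrl.read_state();print(s["tcp_pos"])
cv2.imwrite("pics/s12.png",cv2.resize(f[120:240,250:370],None,fx=5,fy=5,interpolation=2)[:,:,::-1])
E
```

```text
[ 0.56325527 -0.05961659  0.05126995] [ 0.27888117 -0.52478016 -0.12964143] 0.324520341313079
[ 0.56339535 -0.05974835  0.05149072]
```

View pics/s12.png

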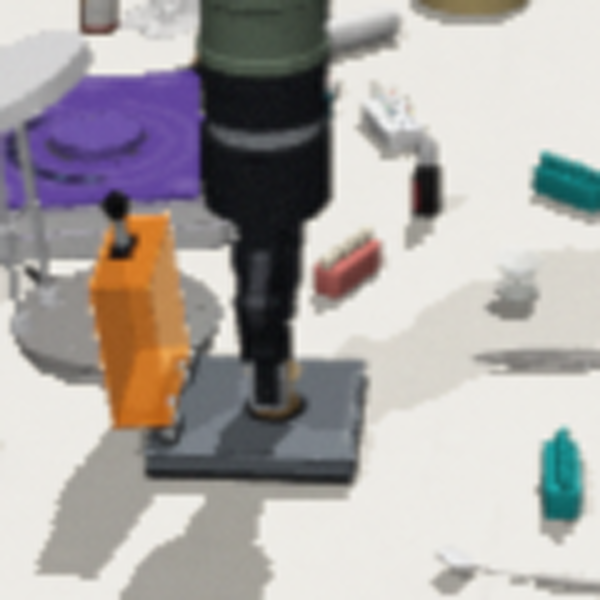

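>>> servo_tool([
  [0,-0.1,0.1,0],
  [0,-0.1,0.2,0],
  [0,-0.1,0.3,0],
])

```text
clock: 13.6
tcp_pos: [0.562, -0.0598, 0.048]
eef_rot: [2.221, 2.221, 0.0]
force: [-3.0, -0.0, 10.3]
finger_gap: 0.319
```

>>> servo_tool([
  [0,0,0,0],
  [0,0,0,0],
  [0,0,0,0],
  [0,0,-2,0],
  [0,-2,-6,0],
  [0,-6,-12,0],
  [0,-6,-17,0],
  [0,-6,-17,0],
], grip=60)

```text
clock: 14.4
tcp_pos: [0.5025, -0.06, 0.2222]
eef_rot: [2.218, 2.218, 0.004]
force: [1.4, -0.0, 0.5]
finger_gap: 0.6
```

```bash
python3 - <<'E'
from h import *
s=ctrl.read_state();print(s["tcp_pos"],s["force"],s["finger_gap"])
c=cap("wrist","w13.png");f=c["frame"]
cv2.imwrite("pics/w13c.png",cv2.resize(f[140:290,240:420],None,fx=4,fy=4,interpolation=2)[:,:,::-1])
c=cap("side");f=c["frame"]
cv2.imwrite("pics/s13.png",cv2.resize(f[120:240,250:370],None,fx=5,fy=5,interpolation=2)[:,:,::-1])
E
```

```text
[ 0.50247971 -0.06002809  0.22222753] [ 1.43947192 -0.0172442   0.52173866] 0.5997544441183872
```

View pics/s13.png

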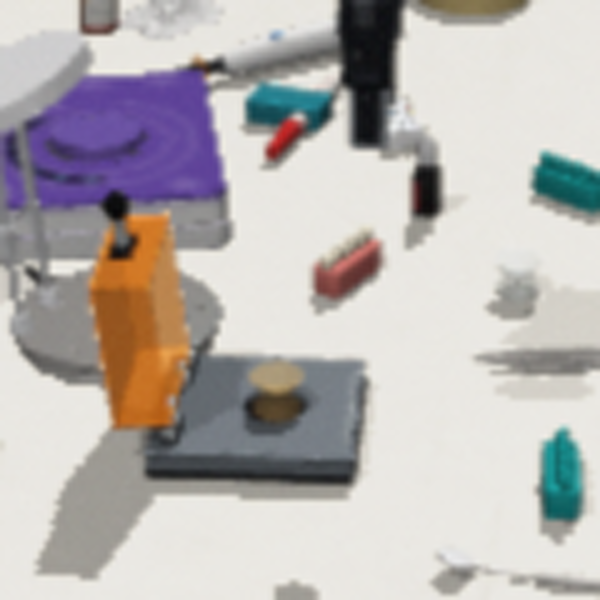

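View pics/w13c.png

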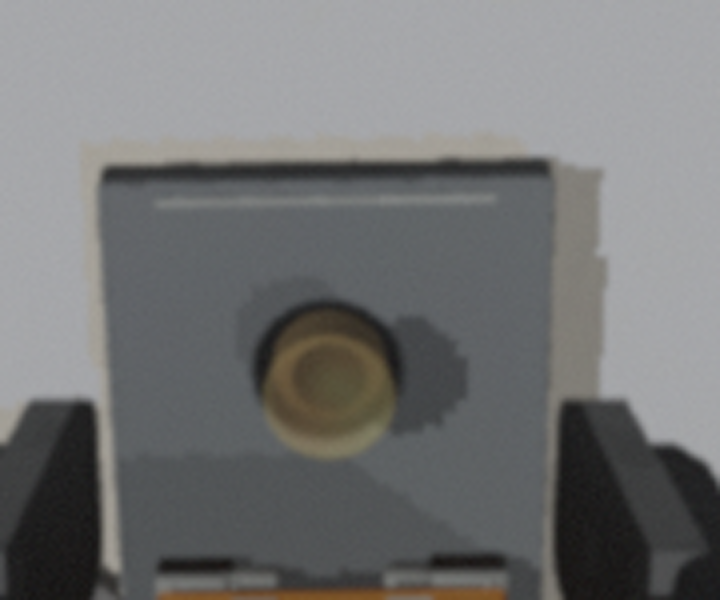

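>>> servo_tool([
  [4,0,-5,0],
  [5.5,5,-5,0],
  [5.5,10,-5,0],
  [5.5,14,-5,0],
  [5.5,17.5,-5,0],
  [5.5,17.5,-5,0],
  [5.5,17.5,-1,0],
  [5.5,17.5,3,0],
  [5.5,17.5,5,0],
  [5.5,17.5,5,0],
], grip=100)

```text
clock: 15.5
tcp_pos: [0.6729, -0.0043, 0.1626]
eef_rot: [-2.216, -2.216, 0.009]
force: [-1.0, -0.0, -0.1]
finger_gap: 1.001
```

```bash
python3 - <<'E'
from h import *
s=ctrl.read_state();print(s["tcp_pos"],s["force"],s["finger_gap"])
c=cap("wrist","w14.png");f=c["frame"]
c=cap("side");f=c["frame"]
cv2.imwrite("pics/s14.png",cv2.resize(f[100:240,230:370],None,fx=4.2,fy=4.2,interpolation=2)[:,:,::-1])
E
```

```text
[ 0.67287186 -0.00429772  0.1626019 ] [-1.02226218 -0.01489789 -0.09509097] 1.0008409110004635
```

View pics/s14.png

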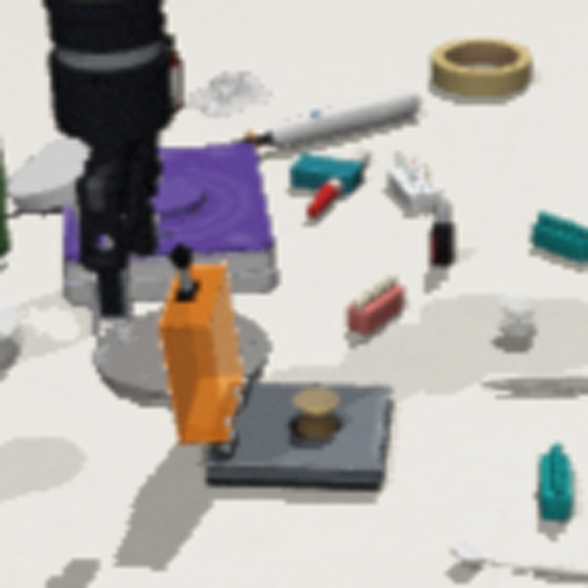

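View pics/w14.png

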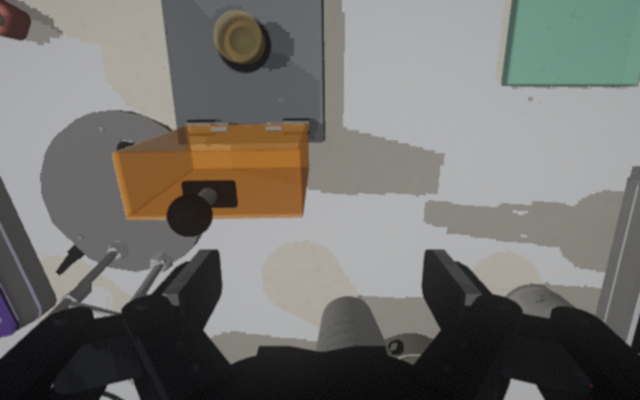

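>>> servo_tool([
  [-0.3,0,1.2,0],
  [-0.3,0,1.2,0],
  [-0.3,-1,1.2,0],
  [-0.3,-2,1.2,0],
  [-0.3,-3,1.2,0],
])

```text
clock: 16.1
tcp_pos: [0.6478, -0.0079, 0.1571]
eef_rot: [2.219, 2.22, 0.003]
force: [2.0, -0.2, 0.7]
finger_gap: 1.0
```

```bash
python3 - <<'E'
from h import *
s=ctrl.read_state();print(s["tcp_pos"],s["force"],s["finger_gap"])
c=cap("side");f=c["frame"]
cv2.imwrite("pics/s15.png",cv2.resize(f[100:240,230:370],None,fx=4.2,fy=4.2,interpolation=2)[:,:,::-1])
E
```

```text
[ 0.64778899 -0.00787492  0.15713052] [ 1.98368861 -0.23300766  0.71875083] 0.99974041460976
```

View pics/s15.png

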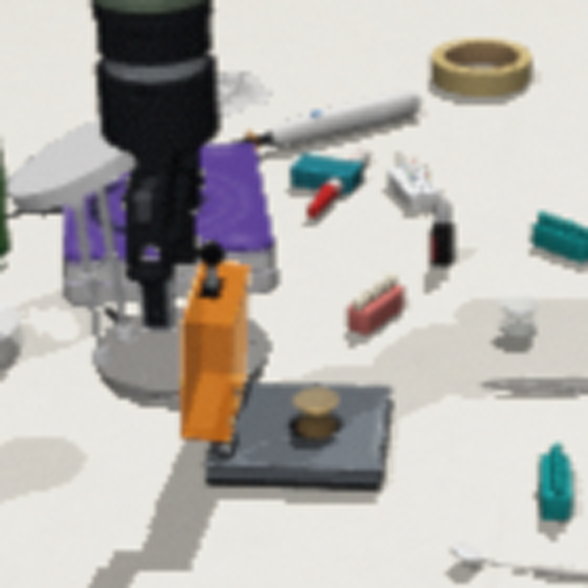

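>>> servo_tool([
  [0,-1,0,0],
  [0,-2,0,0],
  [0,-3,0.1,0],
  [0,-4,0.3,0],
  [0,-5,0.6,0],
  [0,-6,1.0,0],
  [0,-6.3,1.2,0],
])

```text
clock: 16.85
tcp_pos: [0.5837, -0.0077, 0.1444]
eef_rot: [2.221, 2.221, 0.001]
force: [1.1, -0.0, 1.2]
finger_gap: 1.002
```

```bash
python3 - <<'E'
from h import *
s=ctrl.read_state();print(s["tcp_pos"],s["force"],s["finger_gap"])
c=cap("wrist","w16.png");f=c["frame"]
c=cap("side");f=c["frame"]
cv2.imwrite("pics/s16.png",cv2.resize(f[100:240,230:370],None,fx=4.2,fy=4.2,interpolation=2)[:,:,::-1])
E
```

```text
[ 0.58368529 -0.00769593  0.14435688] [ 1.11872662 -0.00123464  1.15643056] 1.0018571735037092
```

View pics/s16.png

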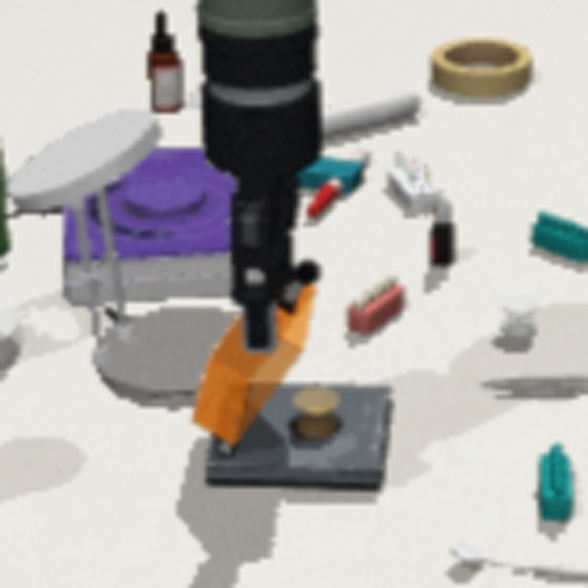

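>>> servo_tool([
  [0,-0.9,0.1,0],
  [0,-1.8,0.6,0],
  [0,-2.7,1.2,0],
  [0,-3.6,2.0,0],
  [0,-3.6,2.0,0],
])

```text
clock: 17.45
tcp_pos: [0.546, -0.0075, 0.123]
eef_rot: [-2.22, -2.22, 0.003]
force: [0.4, -0.3, 0.3]
finger_gap: 0.999
```

```bash
python3 - <<'E'
from h import *
s=ctrl.read_state();print(s["tcp_pos"],s["force"],s["finger_gap"])
c=cap("side");f=c["frame"]
cv2.imwrite("pics/s17.png",cv2.resize(f[100:240,230:370],None,fx=4.2,fy=4.2,interpolation=2)[:,:,::-1])
E
```

```text
[ 0.54604451 -0.00750297  0.12296274] [ 0.39752204 -0.30419363  0.27401052] 0.9993215056623949
```

View pics/s17.png

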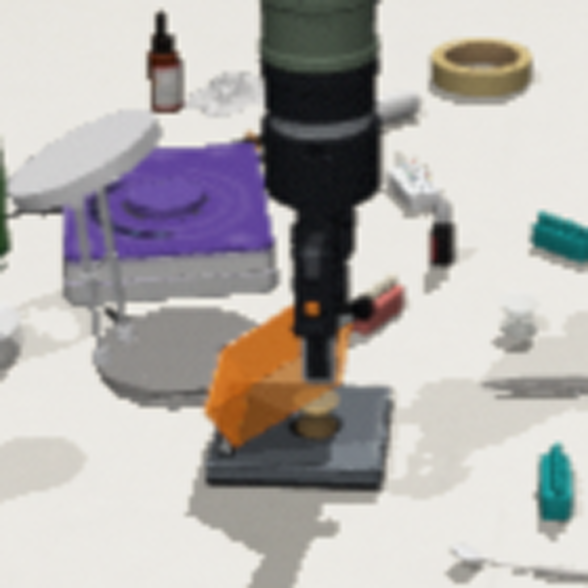

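>>> servo_tool([
  [0,0,-5,0],
  [0,0,-5,0],
  [-3,-1,-5,0],
  [-5.3,-1.6,-5,0],
  [-5.3,-1.6,-5,0],
  [-5.3,-1.6,-5,0],
  [-5.3,-1.6,-3.5,0],
  [-5.3,-1.6,-2.4,0],
  [-5.3,-2.4,-1.5,0],
  [-5.3,-3.1,-0.6,0],
  [-5.3,-3.7,0.4,0],
  [-5.3,-4.2,1.4,0],
  [-5.3,-4.6,2.4,0],
  [-5.3,-4.9,3.3,0],
  [-5.3,-5.1,4.0,0],
  [-5.3,-5.2,4.5,0],
  [-5.3,-5.2,4.5,0],
], grip=0)

```text
clock: 19.2
tcp_pos: [0.4957, -0.0607, 0.0781]
eef_rot: [-2.221, -2.221, 0.0]
force: [-0.1, -0.6, 0.6]
finger_gap: 0.001
```

```bash
python3 - <<'E'
from h import *
s=ctrl.read_state();print(s["tcp_pos"],s["force"],s["finger_gap"])
c=cap("wrist","w18.png");f=c["frame"]
c=cap("side");f=c["frame"]
cv2.imwrite("pics/s18.png",cv2.resize(f[100:240,230:370],None,fx=4.2,fy=4.2,interpolation=2)[:,:,::-1])
E
```

```text
[ 0.49565177 -0.0606608   0.07810658] [-0.05208747 -0.6198388   0.58027068] 0.0008477623319299236
```

View pics/s18.png

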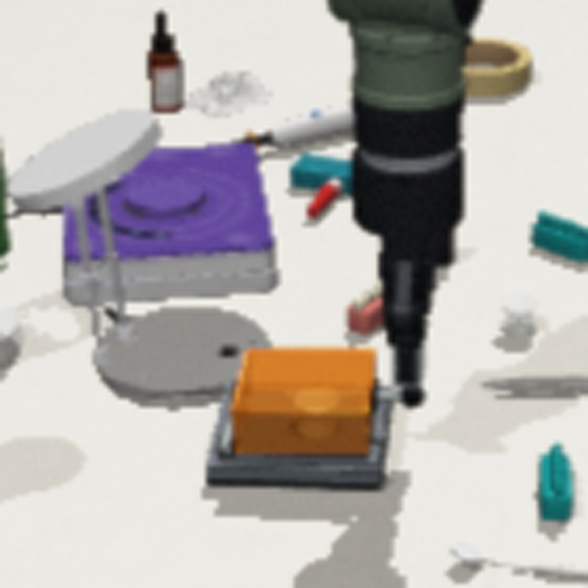

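Excellent: cover is nearly shut. I press on to the stop.

>>> servo_tool([
  [0,-0.2,0.2,0],
  [0,-0.3,0.4,0],
  [0,-0.3,0.6,0],
  [0,-0.3,0.7,0],
])

```text
clock: 19.7
tcp_pos: [0.4931, -0.0609, 0.0729]
eef_rot: [2.22, 2.221, 0.0]
force: [-3.7, 1.2, 19.4]
finger_gap: 0.001
```

>>> servo_tool([
  [0,0,-5,0],
  [0,0,-10,0],
  [-8,-3,-13,0],
  [-12,-6,-13,0],
  [-17,-7,-12,0],
  [-17,-7,-10,0],
  [-17,-7,-10,0],
], grip=65)

```text
clock: 20.4
tcp_pos: [0.4208, -0.234, 0.1702]
eef_rot: [-2.227, -2.214, 0.002]
force: [-0.7, -0.3, -0.2]
finger_gap: 0.648
```

```bash
python3 - <<'E'
from h import *
s=ctrl.read_state();print(s["tcp_pos"],s["force"],s["finger_gap"])
c=cap("wrist","w19.png");f=c["frame"]
W=cloud(c)
cv2.imwrite("pics/w19c.png",cv2.resize(f[140:290,240:420],None,fx=4,fy=4,interpolation=2)[:,:,::-1])
c=cap("side");f=c["frame"]
cv2.imwrite("pics/s19.png",cv2.resize(f[160:230,270:350],None,fx=7,fy=7,interpolation=2)[:,:,::-1])
E
```

```text
[ 0.42075885 -0.23395903  0.17017035] [-0.69795321 -0.33372778 -0.17181933] 0.6478734721376832
```

View pics/s19.png

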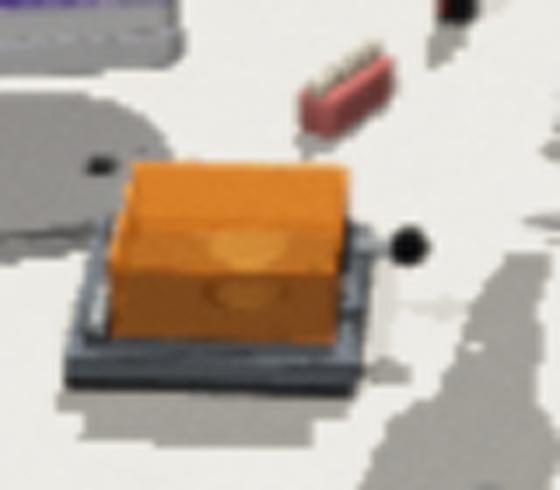

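View pics/w19.png

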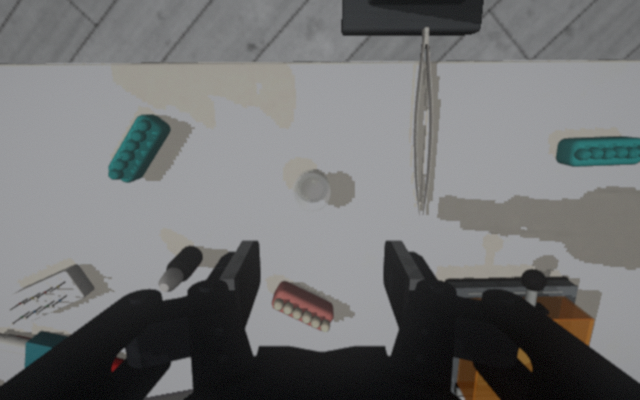

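View pics/w19c.png

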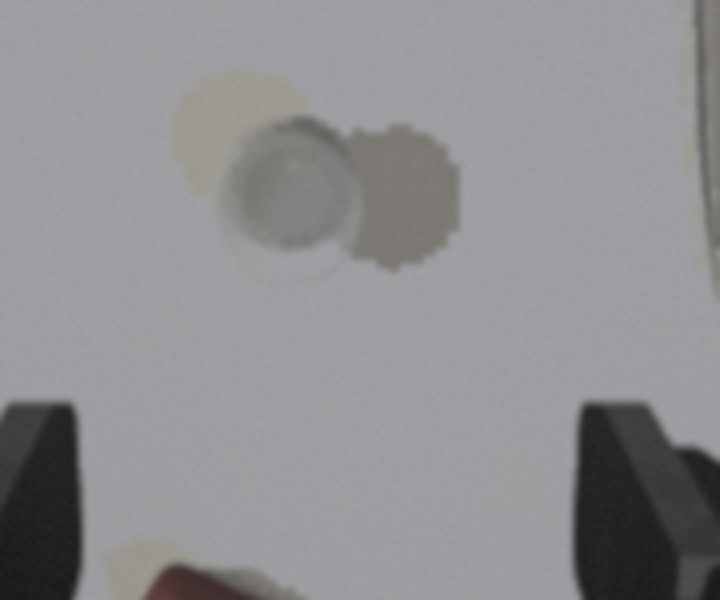

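```bash
python3 - <<'E'
from h import *
c=dict(np.load("last_wrist.npz"));print(ray(c,312.2,192.3,.025),ray(c,313,186.3,0.0)); print(ctrl.read_state()["tcp_pos"])
W=cloud(c); m=(W[...,2]>.012)&(W[...,2]<.035)&(abs(W[...,0]-.42)<.03)&(abs(W[...,1]+.24)<.03);q=W[m];print(m.sum(),q.min(0),q.max(0),q.mean(0))
E
```

```text
[ 0.42056717 -0.24051938  0.025     ] [ 4.21476889e-01 -2.40498392e-01 -5.55111512e-17]
[ 0.42214487 -0.23099568  0.17132312]
1185 [ 0.40460646 -0.25697146  0.01243636] [ 0.43602139 -0.22610057  0.02690092] [ 0.4211172  -0.24160581  0.02100159]
```

>>> servo_tool([
  [-1,-0.1,4,0],
  [-1,-0.1,9,0],
  [-1,-0.1,12.8,0],
  [-1,-0.1,13.7,0],
  [-1,-0.1,13.7,0],
])

```text
clock: 21.0
tcp_pos: [0.4216, -0.2392, 0.0342]
eef_rot: [-2.217, -2.222, 0.0]
force: [-0.8, 0.3, -0.1]
finger_gap: 0.652
```

>>> servo_tool([
  [0,0,0,0],
  [0,0,0,0],
  [0,0,0,0],
  [0,0,0,0],
  [0,0,0,0],
], grip=20)

```text
clock: 21.5
tcp_pos: [0.4236, -0.2416, 0.0372]
eef_rot: [2.218, 2.219, 0.002]
force: [0.2, 1.0, 5.5]
finger_gap: 0.318
```

>>> servo_tool([
  [0,0,-1,0],
  [0,0,-4,0],
  [0,0,-8,0],
  [0,0,-13,0],
  [0,0,-13,0],
])

```text
clock: 22.0
tcp_pos: [0.4255, -0.2435, 0.1726]
eef_rot: [2.212, 2.213, 0.002]
force: [0.8, -0.9, -0.3]
finger_gap: 0.319
```

```bash
python3 - <<'E'
from h import *
s=ctrl.read_state();print(s["tcp_pos"],s["force"],s["finger_gap"])
c=cap("wrist","w20.png");W=cloud(c)
s=ctrl.read_state();print(s["tcp_pos"],s["force"],s["finger_gap"])
for v in range(215,310,8):print(v,W[v,320].round(4))
E
```

```text
[ 0.42554186 -0.24347709  0.17257131] [ 0.80098077 -0.93041071 -0.32272819] 0.318737885331369
[ 0.42442847 -0.24261894  0.16982707] [ 0.18770645 -0.07006449 -0.54998067] 0.314095901832612
215 [ 0.4083 -0.2435  0.1394]
223 [ 0.4111 -0.2435  0.1428]
231 [ 0.4082 -0.2432  0.1602]
239 [ 0.4158 -0.2434  0.1505]
247 [ 0.4198 -0.2434  0.1503]
255 [ 0.4246 -0.2434  0.1485]
263 [ 0.4283 -0.2434  0.1491]
271 [ 0.4308 -0.2434  0.152 ]
279 [ 0.4334 -0.2433  0.1545]
287 [ 0.435  -0.2433  0.1588]
295 [ 0.4372 -0.2432  0.1614]
303 [ 0.5321 -0.245   0.0228]
```

View pics/w20.png

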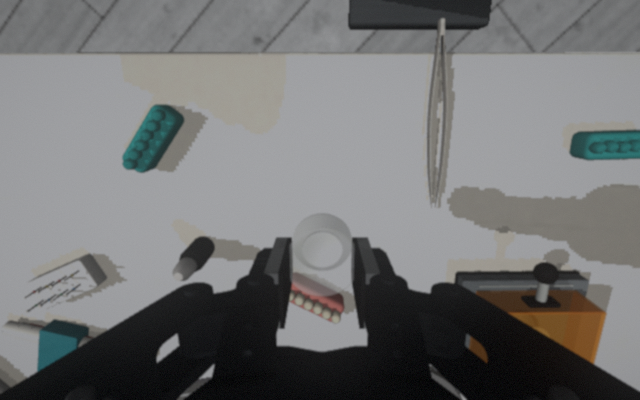

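>>> servo_tool([
  [5,2,-4,0],
  [43,6,-5,0],
  [43,6,-5,0],
  [43,6,-5,0],
  [43,6,-5,0],
  [43,6,-5,0],
  [43,6,-5,0],
  [43,6,-5,0],
  [43,6,-5,0],
  [43,6,-5,0],
  [43,6,-5,0],
  [43,6,-5,0],
])

```text
clock: 23.25
tcp_pos: [0.4811, 0.1883, 0.2144]
eef_rot: [-2.222, -2.221, 0.002]
force: [0.2, -0.4, 0.0]
finger_gap: 0.316
```

```bash
python3 - <<'E'
from h import *
s=ctrl.read_state();print(s["tcp_pos"],s["force"],s["finger_gap"])
c=cap("wrist","w21.png");W=cloud(c);f=c["frame"]
s=ctrl.read_state();print(s["tcp_pos"],s["force"],s["finger_gap"])
cv2.imwrite("pics/w21c.png",cv2.resize(f[130:330,200:440],None,fx=3.2,fy=3.2,interpolation=2)[:,:,::-1])
E
```

```text
[0.48111929 0.18832731 0.21438505] [ 0.17167837 -0.42090201  0.02126527] 0.3157479078852917
[0.48133392 0.18802838 0.21450948] [-0.2735061   0.03535416 -0.20788661] 0.31651251788351487
```

View pics/w21c.png

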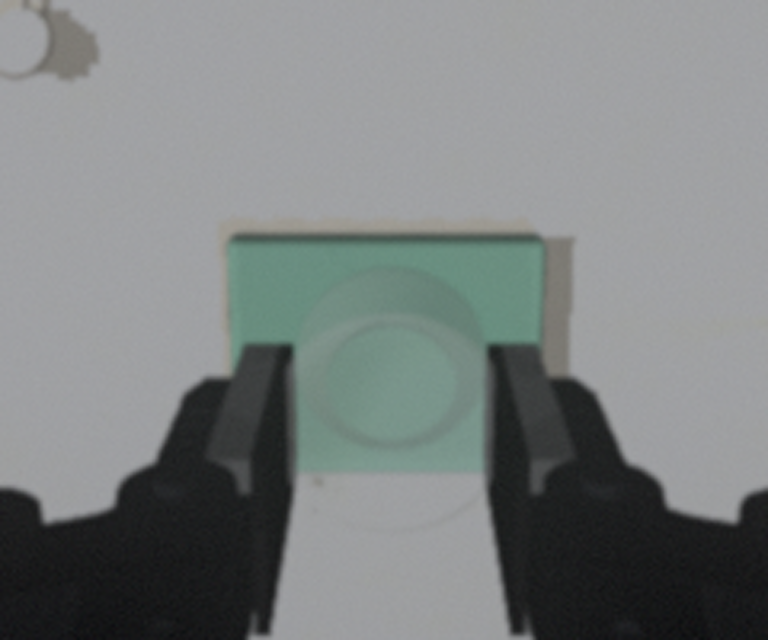

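```bash
python3 - <<'E'
from h import *
c=dict(np.load("last_wrist.npz"))
P=[ray(c,200+a/3.2,130+b/3.2,.012) for a,b in[(230,240),(543,240),(235,345),(541,345),(390,472)]]
for p in P:print(p.round(4))
W=cloud(c)
for v in range(215,300,6):print(v,W[v,322].round(4))
E
```

```text
[0.5086 0.1399 0.012 ]
[0.5086 0.237  0.012 ]
[0.5435 0.1401 0.012 ]
[0.5435 0.2376 0.012 ]
[0.5883 0.1895 0.012 ]
215 [0.4639 0.1895 0.1802]
221 [0.4655 0.1895 0.1842]
227 [0.4677 0.1895 0.1864]
233 [0.4646 0.1895 0.202 ]
239 [0.4711 0.1895 0.1925]
245 [0.4745 0.1895 0.1912]
251 [0.4779 0.1895 0.1904]
257 [0.4806 0.1895 0.1909]
263 [0.4825 0.1895 0.193 ]
269 [0.4856 0.1895 0.1928]
275 [0.4871 0.1895 0.1958]
281 [0.4882 0.1895 0.1991]
287 [0.4908 0.1895 0.1998]
293 [0.4929 0.1895 0.2012]
299 [0.621  0.1896 0.0008]
```

>>> servo_tool([
  [-0.1,4,2,0],
  [-0.1,6.95,6,0],
  [-0.1,6.95,10,0],
  [-0.1,6.95,13,0],
  [-0.1,6.95,15,0],
  [-0.1,6.95,16,0],
  [-0.1,6.95,16.2,0],
  [-0.1,6.95,16.2,0],
])

```text
clock: 24.1
tcp_pos: [0.5518, 0.1877, 0.0534]
eef_rot: [2.222, 2.22, 0.001]
force: [0.1, -1.0, -0.1]
finger_gap: 0.315
```

>>> servo_tool([
  [0,0,0.1,0],
  [0,0,0.2,0],
  [0,0,0.3,0],
])

```text
clock: 24.4
tcp_pos: [0.5519, 0.1885, 0.0506]
eef_rot: [2.22, 2.221, 0.002]
force: [0.3, 0.2, -0.7]
finger_gap: 0.319
```

>>> servo_tool([
  [0,0,0.1,0],
  [0,0,0.2,0],
])

```text
clock: 24.6
tcp_pos: [0.5517, 0.1885, 0.0491]
eef_rot: [2.22, 2.222, 0.001]
force: [-3.9, -0.9, 16.1]
finger_gap: 0.317
```

>>> servo_tool([
  [0,0,-0.1,0],
  [0,0,-0.1,0],
  [0,0,-0.1,0],
  [0,0,-1.5,0],
  [0,0,-6,0],
  [0,-5,-11,0],
  [0,-7,-15,0],
  [0,-7,-15,0],
], grip=60)

```text
clock: 25.4
tcp_pos: [0.4808, 0.1888, 0.2025]
eef_rot: [2.219, 2.221, 0.006]
force: [1.3, -0.7, 0.6]
finger_gap: 0.599
```

```bash
python3 - <<'E'
from h import *
s=ctrl.read_state();print(s["tcp_pos"],s["force"],s["finger_gap"])
c=cap("wrist","w22.png");W=cloud(c);f=c["frame"]
s=ctrl.read_state();print(s["tcp_pos"],s["force"],s["finger_gap"])
cv2.imwrite("pics/w22c.png",cv2.resize(f[130:330,200:440],None,fx=3.2,fy=3.2,interpolation=2)[:,:,::-1])
E
```

```text
[0.48076137 0.18880254 0.20252071] [ 1.26634166 -0.70045833  0.58107208] 0.5992404744193963
[0.48122115 0.18893577 0.20286474] [-0.7809727   0.16213653  0.56937264] 0.6007663132760367
```

View pics/w22c.png

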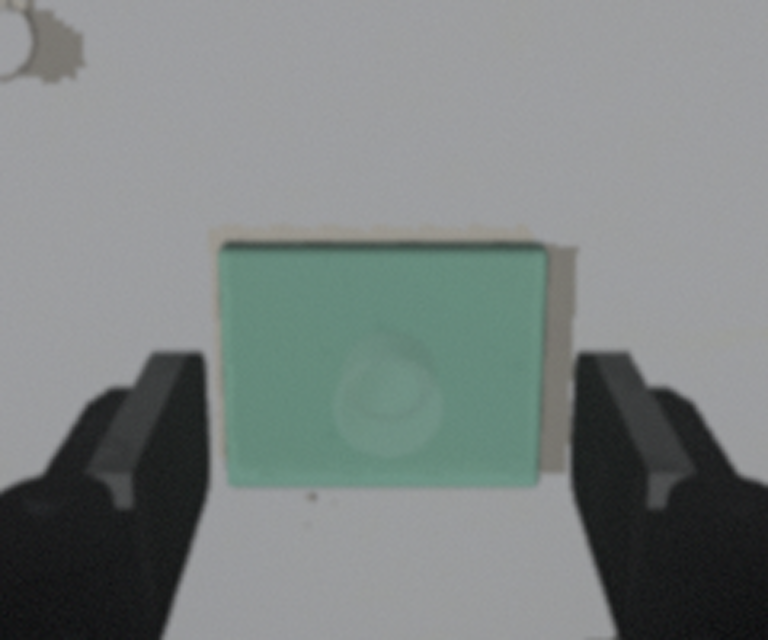

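```bash
python3 - <<'E'
from h import *
c=dict(np.load("last_wrist.npz"))
g=lambda a,b,z:ray(c,200+a/3.2,130+b/3.2,z).round(4)
print("rim",g(388,403,.037))
P=[g(*p,.012) for p in[(222,247),(546,247),(539,485),(229,485)]]
print(P,np.mean(P,0))
E
```

```text
rim [0.5472 0.1898 0.037 ]
[array([0.5082, 0.1401, 0.012 ]), array([0.5081, 0.2371, 0.012 ]), array([0.5876, 0.2381, 0.012 ]), array([0.5876, 0.1392, 0.012 ])] [0.547875 0.188625 0.012   ]
```

>>> servo_tool([
  [21.6,-2,-1,0],
  [21.6,-2,-1,0],
  [21.6,-2,-1,0],
  [21.6,-2,-1,0],
  [21.6,-2,-1,0],
  [21.6,-2,-1,0],
  [21.6,-2,-1,0],
], grip=50)

```text
clock: 26.15
tcp_pos: [0.4612, 0.404, 0.2065]
eef_rot: [2.221, 2.222, -0.003]
force: [0.7, -0.4, -0.7]
finger_gap: 0.5
```

```bash
python3 - <<'E'
from h import *
s=ctrl.read_state();print(s["tcp_pos"],s["force"],s["finger_gap"])
c=cap("wrist","w23.png");W=cloud(c);f=c["frame"]
s=ctrl.read_state();print(s["tcp_pos"],s["force"],s["finger_gap"])
cv2.imwrite("pics/w23c.png",cv2.resize(f[130:330,200:440],None,fx=3.2,fy=3.2,interpolation=2)[:,:,::-1])
m=(W[...,2]>.02)&(W[...,2]<.07)&(abs(W[...,0]-.47)<.03)&(abs(W[...,1]-.407)<.03);q=W[m]
for z in np.arange(.02,.065,.005):
  t=q[abs(q[:,2]-z)<.0025]
  if len(t):print(z.round(3),len(t),t.min(0).round(4),t.max(0).round(4))
E
```

```text
[0.46115284 0.40400419 0.20650922] [ 0.65064372 -0.41349222 -0.74018785] 0.49998912968993103
[0.46133209 0.40330505 0.20674341] [ 0.31797363 -0.44870904 -0.16891184] 0.4964299332890128
0.02 16 [0.4622 0.3977 0.02  ] [0.4729 0.4144 0.0224]
0.025 28 [0.462  0.3979 0.0228] [0.4705 0.418  0.0273]
0.03 69 [0.462  0.3979 0.0275] [0.4786 0.4188 0.0325]
0.035 109 [0.4627 0.3989 0.0325] [0.4782 0.4178 0.0367]
0.04 19 [0.465  0.4008 0.0394] [0.4714 0.4147 0.0424]
0.045 39 [0.4652 0.4008 0.043 ] [0.4737 0.4156 0.0474]
0.05 51 [0.4656 0.4018 0.0475] [0.4789 0.4154 0.0524]
0.055 139 [0.4664 0.4027 0.0526] [0.4787 0.4144 0.0575]
0.06 38 [0.4686 0.4052 0.0575] [0.4755 0.4118 0.0593]
```

View pics/w23c.png

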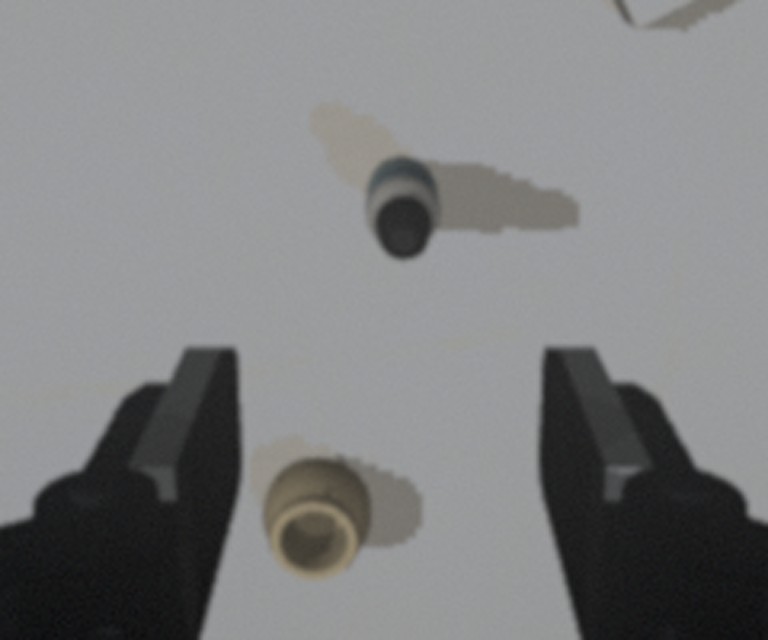

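>>> servo_tool([
  [0.5,1.1,4,0],
  [0.5,1.1,9,0],
  [0.5,1.1,14,0],
  [0.5,1.1,16.5,0],
  [0.5,1.1,17.1,0],
  [0.5,1.1,17.1,0],
])

```text
clock: 26.8
tcp_pos: [0.4724, 0.4079, 0.0363]
eef_rot: [-2.223, -2.22, 0.003]
force: [-0.5, -0.1, 0.9]
finger_gap: 0.496
```

>>> servo_tool([
  [0,0,0,0],
  [0,0,0,0],
  [0,0,0,0],
  [0,0,0,0],
  [0,0,0,0],
], grip=10)

```text
clock: 27.3
tcp_pos: [0.474, 0.41, 0.0392]
eef_rot: [2.22, 2.22, 0.006]
force: [0.3, -1.9, 7.7]
finger_gap: 0.212
```

>>> servo_tool([
  [0,0,-1,0],
  [0,0,-3,0],
  [0,0,-6,0],
  [0,0,-10,0],
  [0,0,-10,0],
])

```text
clock: 27.8
tcp_pos: [0.4753, 0.4118, 0.1437]
eef_rot: [2.22, 2.221, 0.017]
force: [0.9, 0.1, 0.7]
finger_gap: 0.217
```

```bash
python3 - <<'E'
from h import *
s=ctrl.read_state();print(s["tcp_pos"],s["force"],s["finger_gap"])
c=cap("wrist","w24.png");W=cloud(c);f=c["frame"]
s=ctrl.read_state();print(s["tcp_pos"],s["force"],s["finger_gap"])
c=cap("side");W=cloud(c);f=c["frame"]
cv2.imwrite("pics/s24.png",cv2.resize(f[190:320,260:390],None,fx=4,fy=4,interpolation=2)[:,:,::-1])
for v,u in[(268,180),(250,200),(250,215),(262,240),(275,245)]:print(W[v,u].round(3))
E
```

```text
[0.4753146  0.41178668 0.14365227] [0.93707317 0.11373492 0.66055969] 0.21680735517690422
[0.47424771 0.41098683 0.14109019] [ 0.9721128  -0.11614422 -0.51217622] 0.22018354120443479
[0.818 0.289 0.035]
[0.791 0.219 0.036]
[0.762 0.196 0.02 ]
[0.682 0.256 0.035]
[0.66  0.303 0.035]
```

View pics/w24.png

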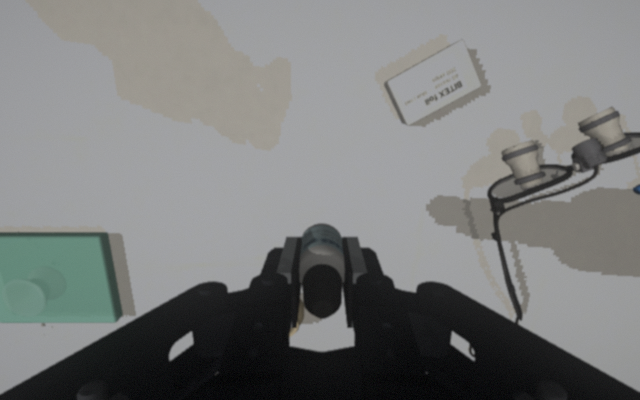

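View pics/s24.png

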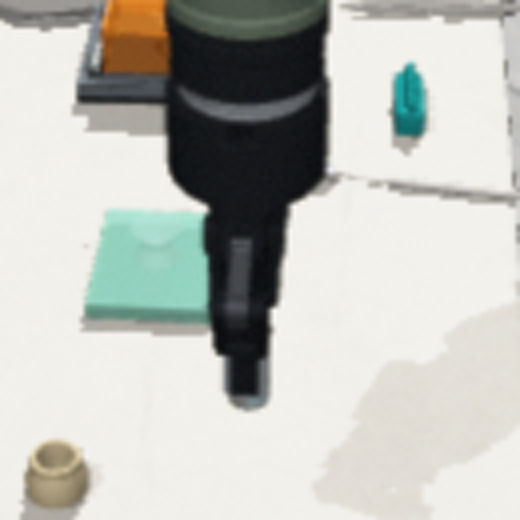

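>>> servo_tool([
  [-22.2,15.4,0,0],
  [-22.2,15.4,0,0],
  [-22.2,15.4,0,0],
  [-22.2,15.4,0,0],
  [-22.2,15.4,0,0],
  [-22.2,15.4,0,0],
  [-22.2,15.4,2,0],
  [-22.2,15.4,2,0],
  [-22.2,15.4,2,0],
])

```text
clock: 28.8
tcp_pos: [0.6247, 0.1877, 0.1157]
eef_rot: [-2.219, -2.221, 0.004]
force: [-0.9, -0.4, -0.4]
finger_gap: 0.209
```

```bash
python3 - <<'E'
from h import *
s=ctrl.read_state();print(s["tcp_pos"],s["force"],s["finger_gap"])
c=cap("wrist","w25.png");W=cloud(c);f=c["frame"]
s=ctrl.read_state();print(s["tcp_pos"])
cv2.imwrite("pics/w25c.png",cv2.resize(f[130:330,200:440],None,fx=3.2,fy=3.2,interpolation=2)[:,:,::-1])
m=(W[...,2]>.09)&(W[...,2]<.16)&(abs(W[...,0]-.6285)<.03)&(abs(W[...,1]-.1886)<.009);q=W[m]
for z in np.arange(.09,.16,.005):
  t=q[abs(q[:,2]-z)<.0025]
  if len(t):print(z.round(3),len(t),t.min(0).round(4),t.max(0).round(4))
E
```

```text
[0.62474512 0.1876948  0.11565025] [-0.90187198 -0.3613435  -0.41200138] 0.20946418156958088
[0.62535162 0.18809441 0.11647871]
0.09 73 [0.6123 0.1797 0.09  ] [0.6177 0.1975 0.0924]
0.095 169 [0.6122 0.1796 0.0925] [0.6177 0.1974 0.0975]
0.1 183 [0.6124 0.1798 0.0975] [0.618  0.1976 0.1025]
0.105 270 [0.6125 0.1796 0.1025] [0.619  0.1976 0.1075]
0.11 691 [0.6129 0.1798 0.1075] [0.6281 0.1976 0.1125]
0.115 118 [0.6154 0.1811 0.1125] [0.6231 0.1958 0.1175]
0.12 309 [0.6153 0.1812 0.1175] [0.6235 0.1961 0.1225]
0.125 309 [0.616  0.1818 0.1225] [0.6226 0.1958 0.1275]
0.13 648 [0.6163 0.1796 0.1275] [0.6284 0.1956 0.1325]
0.135 453 [0.6183 0.1848 0.1325] [0.6276 0.1939 0.1359]
```

View pics/w25c.png

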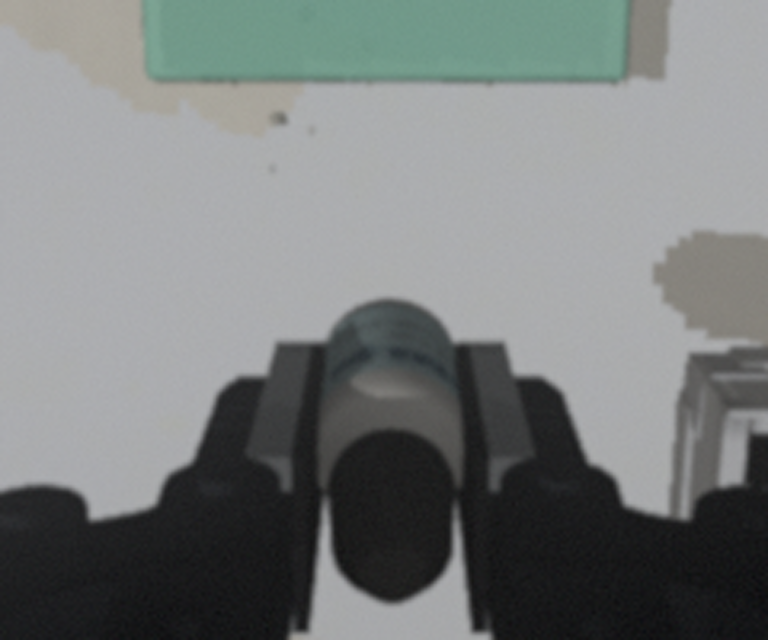

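```bash
python3 - <<'E'
from h import *
c=dict(np.load("last_wrist.npz"))
for a,b in[(150,78),(627,78)]:print(ray(c,200+a/3.2,130+b/3.2,.012).round(4),ray(c,200+a/3.2,130+b/3.2,.0).round(4))
E
```

```text
[0.5882 0.1394 0.012 ] [0.5898 0.1367 0.    ]
[0.588  0.2377 0.012 ] [0.5897 0.2404 0.    ]
```

>>> servo_tool([
  [0,0.5,3,0],
  [0,0.5,5.5,0],
  [0,0.5,7,0],
  [0,0.5,7.5,0],
  [0,0.5,7.6,0],
  [0,0.5,7.7,0],
])

```text
clock: 29.45
tcp_pos: [0.6321, 0.1878, 0.041]
eef_rot: [2.22, 2.221, 0.002]
force: [0.5, 0.1, 0.5]
finger_gap: 0.214
```

>>> servo_tool([
  [0,-0.1,0.1,0],
  [0,-0.1,0.2,0],
  [0,-0.1,0.3,0],
])

```text
clock: 29.75
tcp_pos: [0.6311, 0.1875, 0.0392]
eef_rot: [2.22, 2.221, 0.003]
force: [-4.6, -0.6, 17.0]
finger_gap: 0.214
```

>>> servo_tool([
  [0,0,-0.1,0],
  [0,0,-0.1,0],
  [0,0,-0.1,0],
  [0,0,-3,0],
  [0,0,-8,0],
  [0,0,-13,0],
  [0,-5,-16,0],
  [0,-7,-16,0],
  [0,-7,-16,0],
], grip=50)

```text
clock: 30.65
tcp_pos: [0.5576, 0.1876, 0.1984]
eef_rot: [-2.22, -2.223, 0.0]
force: [-0.6, 0.7, 0.4]
finger_gap: 0.503
```

```bash
python3 - <<'E'
from h import *
s=ctrl.read_state();print(s["tcp_pos"],s["force"],s["finger_gap"])
c=cap("wrist","w26.png");W=cloud(c);f=c["frame"]
m=(W[...,2]>.015)&(W[...,2]<.065)&(abs(W[...,0]-.6285)<.025)&(abs(W[...,1]-.1886)<.025);q=W[m]
for z in np.arange(.02,.065,.01):
  t=q[abs(q[:,2]-z)<.005]
  if len(t):print(z.round(3),len(t),t.min(0).round(4),t.max(0).round(4))
E
```

```text
[0.55759524 0.18757049 0.19835031] [-0.64720686  0.69339102  0.42707716] 0.5029893562888187
0.02 93 [0.6187 0.1777 0.0151] [0.6291 0.1988 0.025 ]
0.03 199 [0.6188 0.178  0.0254] [0.6344 0.1985 0.035 ]
0.04 93 [0.6217 0.1809 0.035 ] [0.6297 0.1964 0.0449]
0.05 145 [0.6221 0.1812 0.0453] [0.636  0.1953 0.055 ]
0.06 98 [0.6244 0.1831 0.055 ] [0.6336 0.1934 0.0591]
```

View pics/w26.png

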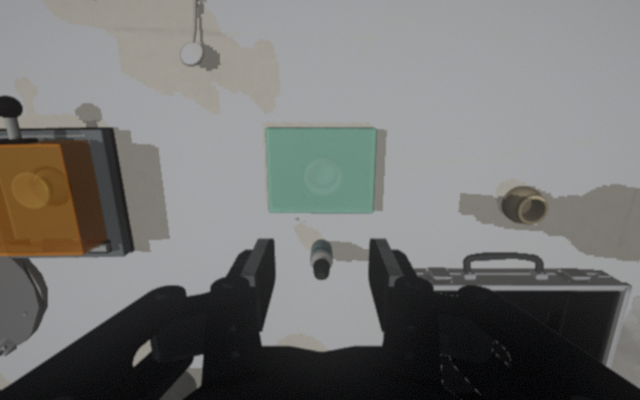

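>>> servo_tool([
  [-10,-1,-3,0],
  [-43.8,-2.8,-2,-61.3],
  [-43.8,-2.8,-2,-61.3],
  [-43.8,-2.8,-2,-61.3],
  [-43.8,-2.8,-2,-61.3],
  [-43.8,-2.8,-2,-61.3],
  [-43.8,-2.8,-2,-61.3],
  [-43.8,-2.8,-2,-61.3],
  [-43.8,-2.8,-2,-61.3],
  [-43.8,-2.8,-2,-61.3],
  [-43.8,-2.8,-2,-61.3],
  [-43.8,-2.8,-2,-61.3],
])

```text
clock: 31.9
tcp_pos: [0.5324, -0.2506, 0.2158]
eef_rot: [-0.78, -3.042, -0.002]
force: [-0.3, 0.2, 0.1]
finger_gap: 0.502
```

```bash
python3 - <<'E'
from h import *
s=ctrl.read_state();print(s["tcp_pos"],s["eef_rot"])
c=cap("wrist","w27.png");W=cloud(c);f=c["frame"]
s=ctrl.read_state();print(s["tcp_pos"],s["eef_rot"])
cv2.imwrite("pics/w27c.png",cv2.resize(f[130:330,200:440],None,fx=3.2,fy=3.2,interpolation=2)[:,:,::-1])
m=(W[...,2]>.012)&(W[...,2]<.035)&(abs(W[...,0]-.534)<.05)&(abs(W[...,1]+.25)<.05)&((f[...,0].astype(int)-f[...,1])>-15)
q=W[m][:,:2].astype(np.float32);print(len(q),cv2.minAreaRect(q))
m=m&(W[...,2]>.0235);q=W[m][:,:2].astype(np.float32);print(len(q),cv2.minAreaRect(q))
E
```

```text
[ 0.53242076 -0.25061722  0.21584816] [-7.79960042e-01 -3.04191845e+00 -1.73341201e-03]
[ 0.53244808 -0.24979233  0.21605328] [-7.77720508e-01 -3.04247217e+00 -1.56652777e-03]
1340 ((0.5338063836097717, -0.2519949972629547), (0.05702647194266319, 0.021569544449448586), 60.74367904663086)
433 ((0.5343833565711975, -0.2521786391735077), (0.054814908653497696, 0.008558687753975391), 61.26130676269531)
```

View pics/w27c.png

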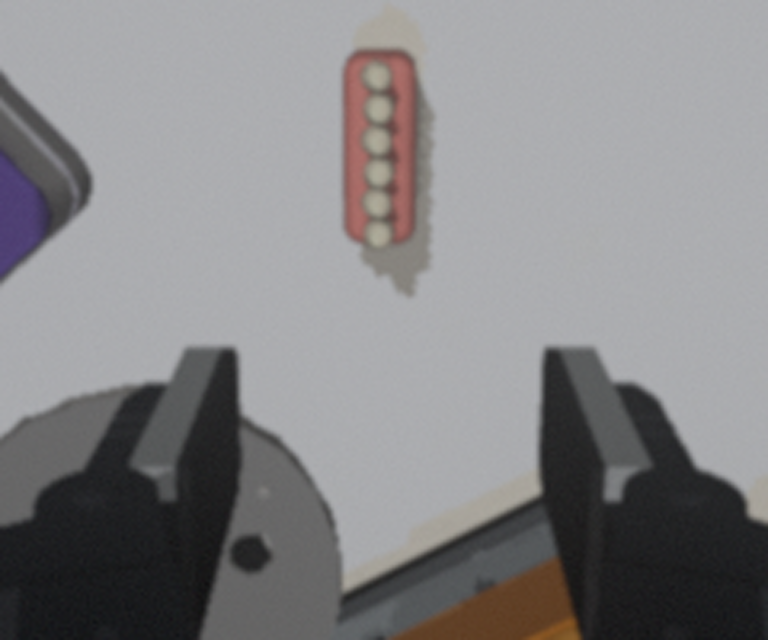

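>>> servo_tool([
  [-0.25,-0.1,4,0],
  [-0.25,-0.1,9,0],
  [-0.25,-0.1,14,0],
  [-0.25,-0.1,17.5,0],
  [-0.25,-0.1,18.4,0],
  [-0.25,-0.1,18.4,0],
])

```text
clock: 32.55
tcp_pos: [0.5336, -0.2509, 0.0318]
eef_rot: [-0.775, -3.042, -0.002]
force: [-0.4, -0.2, 0.4]
finger_gap: 0.501
```

>>> servo_tool([
  [0,0,0,0],
  [0,0,0,0],
  [0,0,0,0],
  [0,0,0,0],
  [0,0,0,0],
], grip=10)

```text
clock: 33.05
tcp_pos: [0.5359, -0.2535, 0.0353]
eef_rot: [0.777, 3.039, -0.001]
force: [0.3, 1.5, 7.0]
finger_gap: 0.235
```

>>> servo_tool([
  [0,0,-1,0],
  [0,0,-3,0],
  [0,0,-7,0],
  [0,0,-12,0],
  [0,0,-12,0],
])

```text
clock: 33.55
tcp_pos: [0.538, -0.2553, 0.1609]
eef_rot: [0.775, 3.032, -0.007]
force: [0.8, -1.8, -0.7]
finger_gap: 0.236
```

```bash
python3 - <<'E'
from h import *
c=cap("wrist","w28.png")
# target: midway between box (.5612,-.0592) and slab (.548,.1886)
print(go([(.5612+.548)/2,(-.0592+.1886)/2,.13],180.7))
s=ctrl.read_state();print(s["tcp_pos"],s["eef_rot"],s["finger_gap"],s["joints"])
E
```

```text
(array([13.78, 28.87,  2.63]), np.float64(-29.4))
[ 0.53667415 -0.25456261  0.15780422] [ 0.77642168  3.03526429 -0.00476165] 0.23513489540348448 [-5.67031399e-01  4.79479573e-01 -2.24339509e-01  8.57864317e-01
 -2.13041491e-04 -1.63696805e+00]
```

View pics/w28.png

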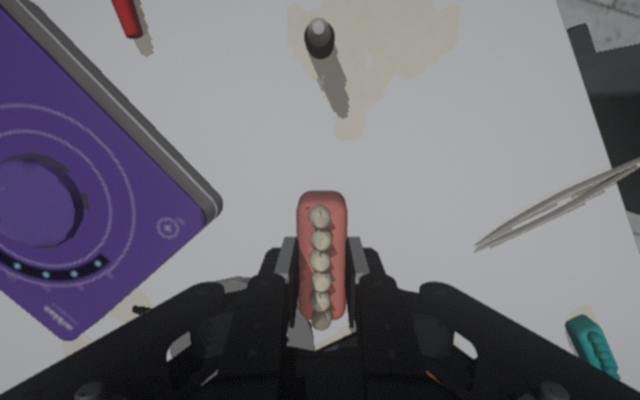

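>>> servo_tool([
  [13.85,29,0,-29.4],
  [13.85,29,0,-29.4],
  [13.85,29,0,-29.4],
  [13.85,29,0,-29.4],
  [13.85,29,0,-29.4],
  [13.85,29,0,-29.4],
  [13.85,29,0,-29.4],
  [13.85,29,2.6,-29.4],
  [13.85,29,4,-29.4],
  [13.85,29,4,-29.4],
])

```text
clock: 34.6
tcp_pos: [0.5491, 0.0685, 0.1101]
eef_rot: [0.021, -3.136, 0.0]
force: [-0.2, -0.1, -2.2]
finger_gap: 0.232
```

```bash
python3 - <<'E'
from h import *
s=ctrl.read_state();print(s["tcp_pos"],s["eef_rot"])
c=cap("wrist","w29.png");W=cloud(c);f=c["frame"]
s=ctrl.read_state();print(s["tcp_pos"],s["eef_rot"])
m=(W[...,2]>.075)&(W[...,2]<.13)&(abs(W[...,0]-.555)<.03)&(abs(W[...,1]-.066)<.05)&((f[...,0].astype(int)+f[...,1])>130)
q=W[m];print(len(q),q.min(0),q.max(0));
t=q[:,:2].astype(np.float32);print(cv2.minAreaRect(t))
m=q[:,2]>q[:,2].max()-.006;t=q[m][:,:2].astype(np.float32);print(m.sum(),cv2.minAreaRect(t))
E
```

```text
[0.54910312 0.06848314 0.11008398] [ 2.05765539e-02 -3.13563633e+00  9.77485144e-05]
[0.55015766 0.06820706 0.11138829] [ 1.97320058e-02 -3.13772673e+00  1.89867402e-05]
7307 [0.52501802 0.04009687 0.07547383] [0.58053    0.09800518 0.12994821]
((0.5483067035675049, 0.06903855502605438), (0.050262924283742905, 0.05251140519976616), 42.406883239746094)
65 ((0.5528107285499573, 0.06676263362169266), (0.019995393231511116, 0.05544108524918556), 89.98033905029297)
```

View pics/w29.png

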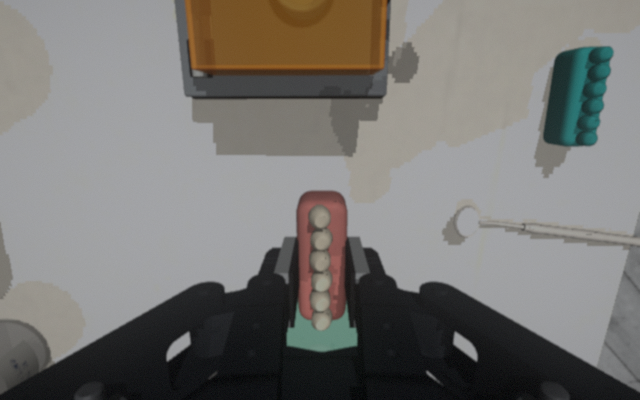

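```bash
python3 - <<'E'
from h import *
c=dict(np.load("last_wrist.npz"))
a=ray(c,320,216,.104);b=ray(c,321,321,.104);print(a,b,(a+b)/2,np.linalg.norm(a-b)); W=cloud(c)
for v in range(186,330,8):print(v,W[v,320].round(4))
print(ray(c,186,97,.0),ray(c,386,96,.0))
E
```

```text
[0.5494426  0.04397309 0.104     ] [0.54845317 0.09085846 0.104     ] [0.54894789 0.06741577 0.104     ] 0.046895811089845994
186 [ 0.5491  0.0568 -0.0006]
194 [0.5494 0.0407 0.0829]
202 [0.5494 0.0416 0.0927]
210 [0.5495 0.0419 0.1029]
218 [0.5494 0.0448 0.1039]
226 [0.5494 0.0486 0.1026]
234 [0.5493 0.0526 0.101 ]
242 [0.5493 0.0549 0.1038]
250 [0.5493 0.0589 0.1025]
258 [0.5492 0.062  0.1034]
266 [0.5492 0.0655 0.1035]
274 [0.5491 0.0702 0.1013]
282 [0.5491 0.0724 0.1041]
290 [0.549  0.0768 0.1028]
298 [0.549  0.0808 0.1025]
306 [0.5489 0.0847 0.1024]
314 [0.5489 0.089  0.1017]
322 [0.5489 0.0918 0.1033]
[ 0.63653401 -0.00149786  0.        ] [ 0.50691907 -0.00385457  0.        ]
```

>>> servo_tool([
  [-0.5,-0.1,3,0],
  [-0.5,-0.1,6,0],
  [-0.5,-0.1,7.2,0],
  [-0.5,-0.1,7.5,0],
  [-0.5,-0.1,7.6,0],
])

```text
clock: 35.15
tcp_pos: [0.5572, 0.067, 0.0374]
eef_rot: [-0.019, 3.141, 0.0]
force: [-0.2, 0.5, -0.6]
finger_gap: 0.234
```

>>> servo_tool([
  [0,0,0.1,0],
  [0,0,0.1,0],
])

```text
clock: 35.35
tcp_pos: [0.5577, 0.0672, 0.0369]
eef_rot: [-0.02, 3.14, -0.0]
force: [0.0, 0.3, -1.0]
finger_gap: 0.238
```

>>> servo_tool([
  [0.15,0,0.1,0],
  [0.15,0,0.2,0],
])

```text
clock: 35.55
tcp_pos: [0.5559, 0.0672, 0.0353]
eef_rot: [-0.02, 3.14, -0.0]
force: [-5.4, -0.6, 18.0]
finger_gap: 0.238
```

>>> servo_tool([
  [0,0,-0.1,0],
  [0,0,-0.1,0],
  [0,0,-0.1,0],
  [0,0,-3,0],
  [0,0,-8,0],
  [0,0,-13,0],
  [0,-4,-17,0],
  [0,-4,-17,0],
], grip=50)

```text
clock: 36.35
tcp_pos: [0.559, 0.0249, 0.209]
eef_rot: [-0.016, 3.133, -0.003]
force: [-0.0, 0.3, 0.4]
finger_gap: 0.504
```

```bash
python3 - <<'E'
from h import *
s=ctrl.read_state();print(s["tcp_pos"],s["eef_rot"])
c=cap("wrist","w30.png");W=cloud(c);f=c["frame"]
m=(W[...,2]>.012)&(W[...,2]<.035)&(abs(W[...,0]-.555)<.05)&(abs(W[...,1]-.066)<.05)
q=W[m][:,:2].astype(np.float32);print(len(q),cv2.minAreaRect(q),q.min(0),q.max(0))
print(go([.48,-.34,.2],90))
E
```

```text
[0.55898266 0.02486432 0.20895726] [-0.01633882  3.13251931 -0.00333001]
1280 ((0.5553182363510132, 0.0674605444073677), (0.021625256165862083, 0.05669395625591278), 1.1818329095840454) [0.54401904 0.03906664] [0.5661468  0.09572706]
(array([  8.17, -36.44,   0.71]), np.float64(-89.43))
```

View pics/w30.png

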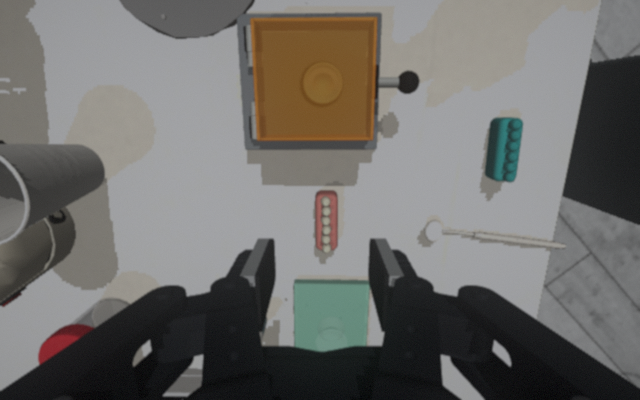

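>>> servo_tool([
  [8.2,-37.4,0,90.5],
  [8.2,-37.4,0,90.5],
  [8.2,-37.4,0,90.5],
  [8.2,-37.4,0,90.5],
  [8.2,-37.4,0,90.5],
  [8.2,-37.4,0,90.5],
  [8.2,-37.4,0,90.5],
  [8.2,-37.4,0,90.5],
  [8.2,-37.4,0,90.5],
  [8.2,-37.4,0,90.5],
  [8.2,-37.4,0,90.5],
  [8.2,-37.4,0,90.5],
  [8.2,-37.4,0,90.5],
])

```text
clock: 37.7
tcp_pos: [0.4782, -0.3469, 0.2023]
eef_rot: [-2.213, -2.226, -0.0]
force: [0.3, 0.7, 0.2]
finger_gap: 0.497
```

```bash
python3 - <<'E'
from h import *
c=dict(np.load("last_top.npz"))
for p in[(374.6,143),(374.6,166),(352,143),(398,143)]:print("lamp",ray(c,*p,.01).round(3))
s=ctrl.read_state();print(s["tcp_pos"],s["eef_rot"])
c=cap("wrist","w31.png");W=cloud(c);f=c["frame"]
s=ctrl.read_state();print(s["tcp_pos"],s["eef_rot"])
m=(W[...,2]>.01)&(W[...,2]<.07)&(abs(W[...,0]-.485)<.03)&(abs(W[...,1]+.35)<.03);q=W[m]
for z in np.arange(.02,.065,.005):
  t=q[abs(q[:,2]-z)<.0025]
  if len(t):print(z.round(3),len(t),t.min(0).round(4),t.max(0).round(4))
E
```

```text
lamp [ 0.68  -0.165  0.01 ]
lamp [ 0.611 -0.166  0.01 ]
lamp [ 0.677 -0.099  0.01 ]
lamp [ 0.682 -0.235  0.01 ]
[ 0.47816873 -0.34694586  0.20232824] [-2.21320658e+00 -2.22617120e+00 -1.92949826e-04]
[ 0.47830255 -0.34706769  0.20265409] [-2.21386091e+00 -2.22631812e+00 -1.76857732e-04]
0.02 25 [ 0.4757 -0.3634  0.0176] [ 0.4838 -0.3442  0.0223]
0.025 28 [ 0.4759 -0.3641  0.0227] [ 0.4838 -0.3442  0.0275]
0.03 74 [ 0.4759 -0.3648  0.0278] [ 0.4939 -0.3442  0.0325]
0.035 110 [ 0.4765 -0.3637  0.0325] [ 0.4906 -0.3452  0.0362]
0.04 20 [ 0.4791 -0.3615  0.0393] [ 0.4845 -0.3469  0.0425]
0.045 37 [ 0.4791 -0.3614  0.0427] [ 0.4876 -0.3469  0.0475]
0.05 54 [ 0.4794 -0.3611  0.0476] [ 0.4912 -0.3477  0.0525]
0.055 141 [ 0.4797 -0.3601  0.0525] [ 0.4927 -0.3477  0.0575]
0.06 40 [ 0.4835 -0.3574  0.0575] [ 0.4893 -0.3509  0.0594]
```

View pics/w31.png

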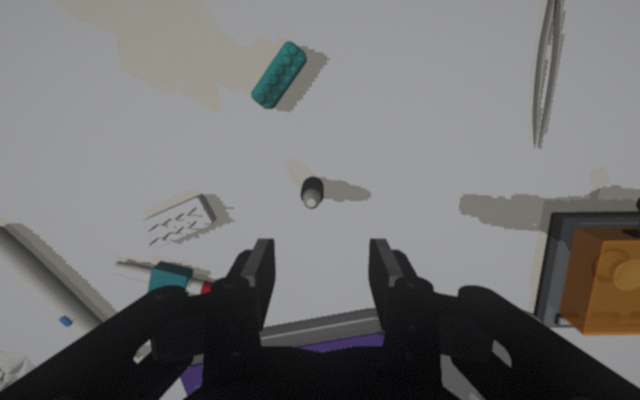

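>>> servo_tool([
  [-0.7,0.8,4,0],
  [-0.7,0.8,9,0],
  [-0.7,0.8,14,0],
  [-0.7,0.8,16.2,0],
  [-0.7,0.8,16.7,0],
  [-0.7,0.8,16.7,0],
])

```text
clock: 38.35
tcp_pos: [0.4863, -0.3544, 0.0362]
eef_rot: [-2.215, -2.225, 0.0]
force: [0.6, -0.2, -0.1]
finger_gap: 0.5
```

>>> servo_tool([
  [0,0,0,0],
  [0,0,0,0],
  [0,0,0,0],
  [0,0,0,0],
  [0,0,0,0],
], grip=10)

```text
clock: 38.85
tcp_pos: [0.4879, -0.3559, 0.039]
eef_rot: [2.214, 2.223, 0.001]
force: [0.8, 1.6, 7.3]
finger_gap: 0.213
```

>>> servo_tool([
  [0,0,-1,0],
  [0,0,-3,0],
  [0,0,-7,0],
  [0,0,-10,0],
  [0,0,-10,0],
])

```text
clock: 39.35
tcp_pos: [0.489, -0.357, 0.1425]
eef_rot: [2.211, 2.219, 0.0]
force: [0.9, -0.6, -0.0]
finger_gap: 0.214
```

```bash
python3 - <<'E'
from h import *
s=ctrl.read_state();print(s["tcp_pos"],s["finger_gap"])
c=cap("wrist","w32.png")
print(go([.5622,-.1558,.14],90))
E
```

```text
[ 0.48895067 -0.35704207  0.14251621] 0.21399120445347758
(array([20.01,  7.5 , -0.04]), np.float64(0.22))
```

View pics/w32.png

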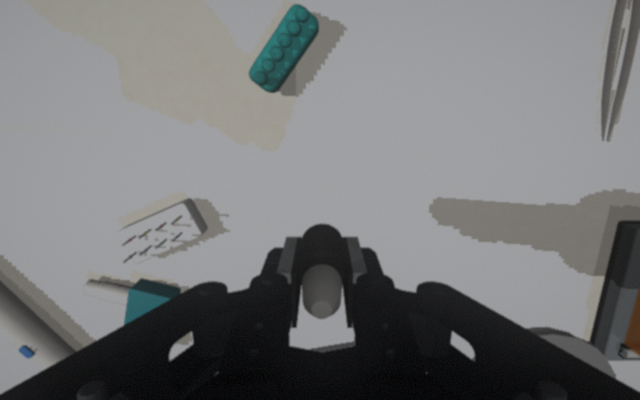

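>>> servo_tool([
  [20,7.5,0,0],
  [20,7.5,0,0],
  [20,7.5,0,0],
  [20,7.5,0,0],
  [20,7.5,0,0],
  [20,7.5,1,0],
  [20,7.5,2,0],
  [20,7.5,2,0],
])

```text
clock: 40.2
tcp_pos: [0.5588, -0.1553, 0.1144]
eef_rot: [-2.217, -2.221, 0.003]
force: [-0.1, -0.2, -0.1]
finger_gap: 0.219
```

```bash
python3 - <<'E'
from h import *
s=ctrl.read_state();print(s["tcp_pos"],s["force"],s["finger_gap"])
c=cap("wrist","w33.png");W=cloud(c);f=c["frame"]
s=ctrl.read_state();print(s["tcp_pos"])
cv2.imwrite("pics/w33c.png",cv2.resize(f[130:330,240:480],None,fx=3.2,fy=3.2,interpolation=2)[:,:,::-1])
m=(W[...,2]>.08)&(W[...,2]<.16)&(abs(W[...,0]-.5622)<.03)&(abs(W[...,1]+.1558)<.015);q=W[m]
for z in np.arange(.08,.16,.005):
  t=q[abs(q[:,2]-z)<.0025]
  if len(t):print(z.round(3),len(t),t.min(0).round(4),t.max(0).round(4))
E
```

```text
[ 0.55877164 -0.15532643  0.11436111] [-0.14698559 -0.23357654 -0.10526702] 0.21868344781003532
[ 0.55922166 -0.15563071  0.11518372]
0.08 65 [ 0.5466 -0.1637  0.08  ] [ 0.5527 -0.145   0.0825]
0.085 152 [ 0.5467 -0.1636  0.0825] [ 0.5527 -0.1451  0.0875]
0.09 174 [ 0.5468 -0.1636  0.0875] [ 0.5528 -0.1451  0.0925]
0.095 273 [ 0.5464 -0.1702  0.0926] [ 0.5692 -0.1408  0.0975]
0.1 335 [ 0.5466 -0.1702  0.0975] [ 0.5681 -0.1409  0.1025]
0.105 486 [ 0.5464 -0.17    0.1025] [ 0.5692 -0.1408  0.1075]
0.11 891 [ 0.5465 -0.1703  0.1075] [ 0.5691 -0.141   0.1125]
0.115 419 [ 0.5465 -0.1702  0.1125] [ 0.5694 -0.1408  0.1175]
0.12 609 [ 0.5466 -0.1702  0.1175] [ 0.5694 -0.1408  0.1225]
0.125 1213 [ 0.5464 -0.1703  0.1225] [ 0.5699 -0.1408  0.1275]
0.13 989 [ 0.5448 -0.1706  0.1275] [ 0.5684 -0.1409  0.1325]
0.135 793 [ 0.5443 -0.1708  0.1325] [ 0.5705 -0.1409  0.1375]
0.14 292 [ 0.5456 -0.1707  0.1376] [ 0.5662 -0.1408  0.1425]
0.145 282 [ 0.5453 -0.1707  0.1425] [ 0.5489 -0.1408  0.1475]
0.15 54 [ 0.5437 -0.1674  0.1475] [ 0.5562 -0.1409  0.1524]
0.155 342 [ 0.5406 -0.1708  0.1525] [ 0.5554 -0.1408  0.1575]
```

View pics/w33c.png

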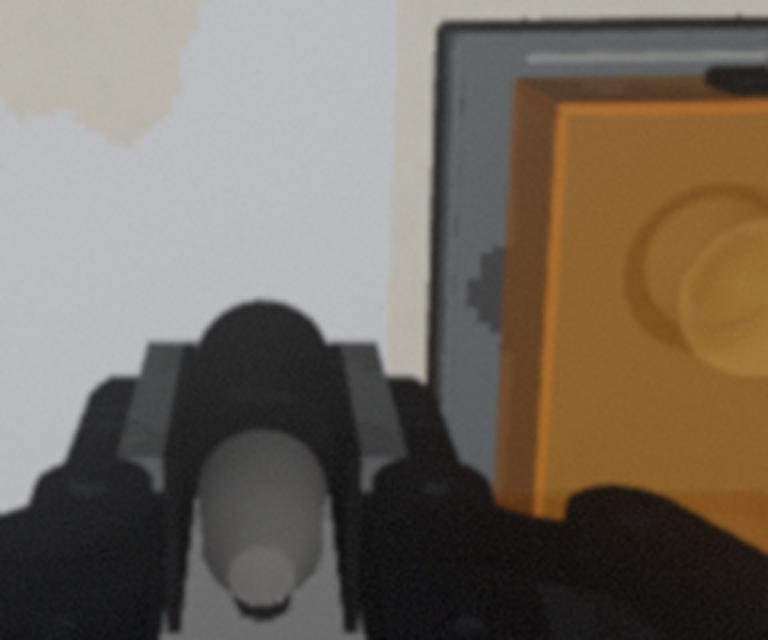

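```bash
python3 - <<'E'
from h import *
c=dict(np.load("last_wrist.npz"))
for a,b in[(440,30),(438,200),(434,320)]:print(ray(c,240+a/3.2,130+b/3.2,.018).round(4))
E
```

```text
[ 0.5115 -0.119   0.018 ]
[ 0.5461 -0.1179  0.018 ]
[ 0.5723 -0.1175  0.018 ]
```

>>> servo_tool([
  [-0.2,0.3,3,0],
  [-0.2,0.3,5.5,0],
  [-0.2,0.3,7,0],
  [-0.2,0.3,7.4,0],
  [-0.2,0.3,7.6,0],
  [-0.2,0.3,7.6,0],
])

```text
clock: 40.85
tcp_pos: [0.5641, -0.1573, 0.0414]
eef_rot: [2.218, 2.224, 0.0]
force: [0.5, 0.5, -0.2]
finger_gap: 0.218
```

>>> servo_tool([
  [0,0,0.1,0],
  [0,0,0.2,0],
])

```text
clock: 41.05
tcp_pos: [0.5644, -0.1568, 0.0397]
eef_rot: [2.216, 2.224, 0.001]
force: [-0.9, -0.5, -0.1]
finger_gap: 0.216
```

>>> servo_tool([
  [0,0,0.1,0],
  [0,0,0.2,0],
])

```text
clock: 41.25
tcp_pos: [0.5646, -0.1567, 0.0389]
eef_rot: [2.216, 2.224, 0.001]
force: [-5.4, 2.8, 20.8]
finger_gap: 0.217
```

>>> servo_tool([
  [0,0,-0.1,0],
  [0,0,-0.1,0],
  [0,0,-0.1,0],
  [0,0,-3,0],
  [0,0,-8,0],
  [0,0,-13,0],
  [0,-5,-18,0],
  [0,-9,-20,0],
  [0,-9,-20,0],
], grip=42)

```text
clock: 42.15
tcp_pos: [0.4718, -0.1568, 0.2394]
eef_rot: [2.217, 2.223, 0.0]
force: [0.7, -0.4, 0.1]
finger_gap: 0.426
```

```bash
python3 - <<'E'
from h import *
s=ctrl.read_state();print(s["tcp_pos"],s["force"],s["finger_gap"])
c=cap("wrist","w34.png");W=cloud(c);f=c["frame"]
m=(W[...,2]>.015)&(W[...,2]<.065)&(abs(W[...,0]-.563)<.025)&(abs(W[...,1]+.157)<.025);q=W[m]
for z in np.arange(.02,.065,.01):
  t=q[abs(q[:,2]-z)<.005]
  if len(t):print(z.round(3),len(t),t.min(0).round(4),t.max(0).round(4))
k=(W[...,2]>.035)&(abs(W[...,0]-.491)<.012)&(abs(W[...,1]+.06)<.012);print("knob top",np.nanmax(W[k],0))
k=(abs(W[...,0]-.57)<.03)&(abs(W[...,1]+.06)<.04);z=W[k][:,2];print("cover",np.percentile(z,[5,50,95]))
c=cap("side");f=c["frame"]
cv2.imwrite("pics/s34.png",cv2.resize(f[120:290,230:390],None,fx=3.5,fy=3.5,interpolation=2)[:,:,::-1])
c=cap("top");f=c["frame"]
cv2.imwrite("pics/t34.png",cv2.resize(f[140:260,160:410],None,fx=3.2,fy=3.2,interpolation=2)[:,:,::-1])
E
```

```text
[ 0.4717731  -0.15676806  0.23942306] [ 0.65126795 -0.44658501  0.11506965] 0.42583039385118143
0.02 73 [ 0.552  -0.1663  0.015 ] [ 0.5618 -0.1453  0.0249]
0.03 152 [ 0.5523 -0.166   0.0251] [ 0.5674 -0.1456  0.0349]
0.04 65 [ 0.5547 -0.1636  0.035 ] [ 0.5639 -0.1479  0.0446]
0.05 119 [ 0.5551 -0.1624  0.045 ] [ 0.5692 -0.1492  0.0549]
0.06 69 [ 0.5583 -0.1602  0.055 ] [ 0.5667 -0.1513  0.059 ]
knob top [ 0.50298937 -0.05307985  0.05066179]
cover [0.05287861 0.05399941 0.05510614]
```

View pics/w34.png

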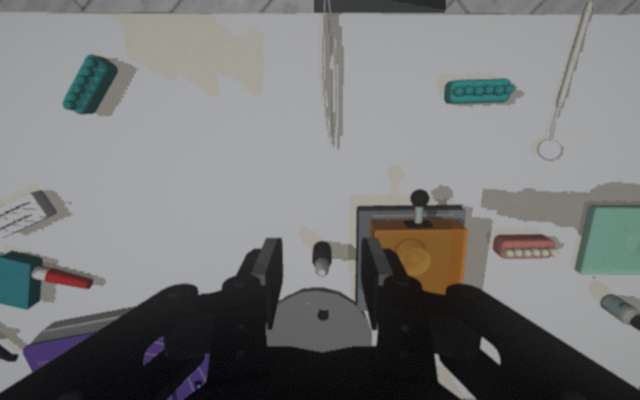

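View pics/s34.png

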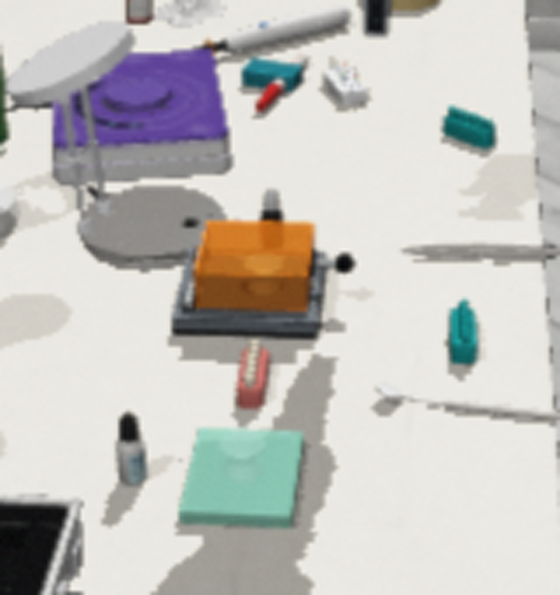

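View pics/t34.png

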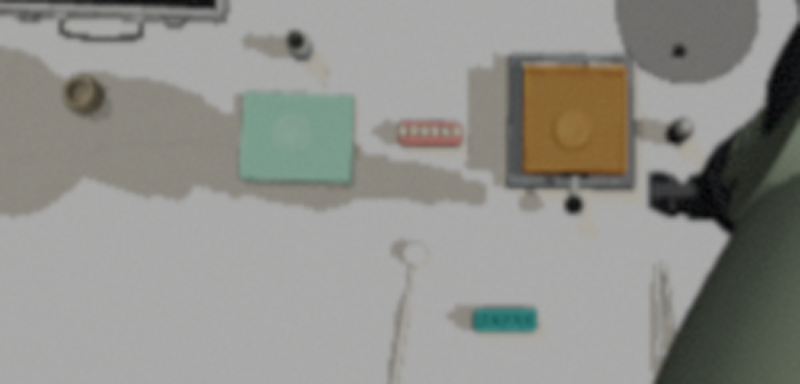

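```bash
python3 - <<'E'
from h import *
c=dict(np.load("last_wrist.npz"));W=cloud(c)
k=(W[...,0]>.535)&(W[...,0]<.595)&(abs(W[...,1]+.058)<.035)&(abs(W[...,2]-.054)<.006);q=W[k]
A=np.c_[q[:,0]-.565,q[:,1]+.058,np.ones(len(q))];print(len(q),np.linalg.lstsq(A,q[:,2],rcond=None)[0])
k=(W[...,0]>.4)&(W[...,0]<.5)&(abs(W[...,1]+.16)<.1)&(abs(W[...,2])<.006);q=W[k]
A=np.c_[q[:,0]-.45,q[:,1]+.16,np.ones(len(q))];print("desk",len(q),np.linalg.lstsq(A,q[:,2],rcond=None)[0])
E
```

```text
2260 [ 6.04332369e-05 -8.56631894e-05  5.39972976e-02]
desk 17793 [-9.62632188e-04  7.37934139e-05  6.97298044e-05]
```

Cover is exactly level (tilt < 0.001 rad, top at 54 mm). Handing in.

```bash
python3 - <<'E'
from plant import ctrl
print(ctrl.hand_in(), ctrl.read_state()["clock"])
E
```

```text
the job is handed in; nothing more can be done
the job is handed in; nothing more can be done
```

The bench is set up as asked and handed in at about 42 s of the 144 s allowed. The interface gives no verdict, so the results below are my own camera and force readings.

**Order of work:** I opened the cover, set the amber dish in the well and closed the cover. Then I placed the white dish, the white bottle, the jaw and the dark bottle.

**Slip:** My grip came off the knob partway through lifting, at about 57° of opening. The cover stayed where it was, so I pushed the knob back to about 1.66 rad with the fingertips. Later I hooked it forward and pressed it shut.

| Item | Last check |
|---|---|
| Cover | Level, top at 54.0 mm, tilt under 0.001 rad. One depth reading put the knob top at about 51 mm instead of 49, which I took as noise. |
| Amber dish | Upright in the well. |
| White dish | About 1–1.5 mm from the slab's centre. |
| White bottle | Behind the slab, gap about 31 mm, centred within 1 mm. |
| Jaw | About midway between box and slab (within 3 mm), about 0.5° off the box's y direction. |
| Dark bottle | Beside the box level with the well, gap about 29–30 mm. My views of that box edge disagreed by about 2 mm. |

- **Upright:** everything stands upright and released, and nothing was knocked over.
- **Untouched:** I never touched the cream pot or the look-alikes.
- **Force:** the highest I read was about 21 N, when setting down the dark bottle.

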